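Refit the taper plug of the batter tap

TASK

Put the big tapered plug back into the batter tap with its T handle across the spout, push with it until the white liner's flange is fully home, flush on the tap body, and bed the taper there with a steady push of about 13 N (between 12 and 15 N for a moment, and never harder). Then ease off to a light push, under 9 N, so that the taper does not bind, and check that the seated plug turns free by swinging its handle about an eighth of a turn (45 degrees, either way) and back across the spout; let go and leave it seated, and leave everything else where it is.

Things in the scene. Friction and masses are not known exactly. Their poses are not given: they have to be found in the camera images.
- tap: Cast aluminium batter tap fixed to the counter: upright round body 74 mm across, top face 75 mm above the counter, on a 100 mm square foot. Origin: centre of the foot's underside, on the bore's axis. Its x axis runs along the pipe: the spout with its downturned nozzle points to -x and reaches 93 mm out, the inlet stub points to +x and reaches 77 mm out, both below 50 mm height. The y axis is the direction 'across the spout' (shut).
- liner_rim (a point): Centre of the mouth of the tap's white nylon liner: flange 70 mm across, 4 mm thick; mouth 46 mm, smooth bore (friction 0.2, does not lock) tapering to 27 mm at 26 mm depth, open below. It only slides up and down, held by 6 N of friction. At the start it stands 4 to 9 mm proud; home (hard stop) the flange lies on the tap body and this point is 79 mm above the tap's origin.
- plug: The big plug, bare steel, about 0.3 kg, loose, at the start upright on the black mat beside its smaller fellow. Cone 25 mm across at the foot widening to 50 mm at 34 mm height, then a 17 mm neck and a T handle bar 66 mm long, 12 mm wide and 14 mm high whose centre is 64 mm and top 71 mm above the foot. Origin: centre of the foot; z up along the axis, x along the handle bar. Seated in the liner, its origin lies 28.8 mm below the liner's mouth. Either way round is the same.
- small_plug: The other tap's plug, to be left alone: same height and handle, but a slim cone, 22 mm at the foot and 32 mm at its top. Origin: centre of the foot; x along the handle bar. The two stand about 110 mm apart, handle bars roughly square to the line between them.
- jar: Jar of spread, 72 mm across, 100 mm high, origin under its centre. Leave alone.
- shaker: Steel sugar shaker, 56 mm across, 110 mm high, origin under its centre. Leave alone.
- spatula: Crepe spatula 240 mm long lying flat on the counter along its x axis. Leave alone.
Not all that is in view belongs to the job. Leave any turquoise or yellow look-alike of the plug alone.

How it is judged:
By the outcome, as a careful person would: the job done as asked, in the order asked, and still so for the second after the job is handed in, with the robot touching nothing.
It also fails if it takes over 64 s, if anything falls off the work surface, if the arm or the gripper's body presses on something with over 40 N, if the wrist force passes 120 N, or if a joint passes its speed limit or range.

ROBOT

A 7-joint arm with a two-finger parallel gripper is mounted at the origin on the work surface. World frame = base frame: x ahead of the robot, y to its left, z up, the work surface at z = 0. Lengths are in mm, angles in rad, forces in N, time in s.
With the tool pointing down it reaches from about 400 to 875 mm from the base axis. Payload 6.5 kg.
Tool frame: the origin (TCP) lies midway between the tips of the shut fingers; the grasp point (between the pads) lies 19 mm behind it (robot.hold_point_z is the z of the grasp point in the tool frame, in mm); z points along the fingers, x is the direction in which the jaws open and shut, and the axes are right-handed (so a half turn about z gives the same grasp; the last joint's range is limited). The gripper opens to 88 mm and grips with 3 to 60 N. Pads are 18 mm wide; open, the fingers measure 123 mm over their backs; the gripper's body (75 mm by 187 mm) begins 45 mm behind the grasp point.
Start: joints at [-1.404, 0.536, -0.004, 1.538, 0.003, 1.067, -0.071], TCP at [149.952, 632.459, 238.716] pointing down, gripper open.
Joint ranges: [-2.7, 2.7], [-0.37, 2.16], [-1.27, 1.26], [0.24, 2.4], [-1.31, 4.45], [0.19, 1.91], [-2.76, 2.76]. Speed limits (rad/s): [2.39, 2.39, 3.14, 3.14, 3.14, 3.14, 3.14].

INTERFACE

Orientations are given as a rotation vector (axis times angle).
In Python, from rig import robot, snapshot, camera_params gives the robot as it stands.
- The arm moves only by the tool jog_arm, never from a script. Its argument "deltas" is a list of rows, each a list of 7 numbers: the shift along the tool's x, y, z in mm, then the turn, a rotation vector about the tool's x, y, z in rad, then the gripper's target within -1 to 1 (fully open at 1, half-way at 0, shut at -1). A call has 1 to 12 rows; each row shifts and turns the commanded pose from where the row before left it, along the tool's axes as they then stand; what a row does not reach is not made up. A row lasts 1/12 s, in which the tool goes at most 41.7 mm and 7.16 degrees, less where a joint would pass 70% of its speed; a pose out of reach is approached as far as the arm can. A call with a gripper value outside its range is refused whole. The fingers move at their own pace and stop on an object; "squeeze" is the grip in N (left out, the last holds). Time passes only in rows, so rows that do not move let the fingers close. It gives the time, the measured TCP pose, the force and the opening at its end, in the units of the state.
- robot.get_state(): the state, without advancing time (a new reading comes with each control period).
- snapshot(name): name is "scene" or "top" or "wrist"; returns the picture (384x512x3 uint8, blue, green, red); there is no depth.
- camera_params(name): a dict with "K" (3x3 intrinsics, pixels), "eye" and "attitude" of the camera in the world. Camera axes: x right, y down, z forward; pixel columns grow to the right and rows downward; lengths in mm; the calibration is good to about 2 mm. A picture is of the moment at which its call begins: read the wrist's pose just before it. camera_params takes no time and is no camera call; for the wrist camera it gives the pose at the moment of the call.
- robot.job_done(): hands the job in, once; it reports no verdict.
The state is a dict: "t": time; "joints": joint angles; "qvel": joint speeds; "joint_efforts": joint torques, N m; "tcp_pos": TCP position; "orientation": TCP orientation; "contact_force": force on the tool from outside, world axes, zero at the start; "wrist_torque": the same for the moment, N m; "grip_width": finger opening in mm.
Only numpy, scipy, OpenCV 4.12 (cv2) and the standard library are available. Lean on these libraries where they do the work, as an engineer would, in place of code of your own. Each camera call takes 0.05 s, during which the arm holds its last target.

## Working session

There is one attempt and no reset: what is moved stays moved. The work goes in short steps, Python scripts to look and compute and a tool call to move; the robot and the scene stay as the last step left them, time stands still between calls to the robot, and variables do not carry over. Pictures are saved under pics/ and viewed, and the job is handed in when it is done.

Besides the shell and the picture viewer there is one more tool, called after ">>>" in YAML: its name, and indented under it one key for each argument. jog_arm: Moves the arm, as the interface text tells. Its arguments: {"type":"object","properties":{"deltas":{"type":"array"},"squeeze":{"type":"number"}},"required":["deltas"]}

```bash
ls; mkdir -p pics; python3 - <<'E'
from rig import robot, snapshot, camera_params
import cv2
s=robot.get_state();print(s)
for n in ("scene","top","wrist"):
    p=camera_params(n);print(n,p)
    cv2.imwrite(f"pics/a_{n}.png",snapshot(n))
print(robot.hold_point_z)
E
```

```text
pics
{'t': 0.0, 'joints': array([-1.40419279,  0.53718921, -0.00442369,  1.53887011,  0.00264757,
        1.06728039, -0.07118022]), 'qvel': array([-0.00222884, -0.00149613,  0.0006921 , -0.00012218, -0.00068284,
       -0.00042709,  0.00063418]), 'joint_efforts': array([-4.70032301e-04, -5.70978212e+01,  9.90862548e-01, -2.51614219e+01,
       -5.63296059e-02,  1.77206285e-02,  1.55700427e-04]), 'tcp_pos': array([149.85643704, 631.85882877, 237.82546906]), 'orientation': array([ 2.46335336e+00,  1.94778510e+00, -1.96254157e-03]), 'contact_force': array([ 0.25972971,  0.01481617, -0.25540785]), 'wrist_torque': array([ 0.00336965,  0.01901266, -0.01461659]), 'grip_width': 87.97447545184423}
scene {'K': array([[437.57242226,   0.        , 239.6444767 ],
       [  0.        , 437.57242226, 184.92354312],
       [  0.        ,   0.        ,   1.        ]]), 'eye': array([1033.44505031,  586.09406007,  842.57851685]), 'attitude': array([-0.96389389, -2.47843304,  1.04145339])}
top {'K': array([[483.44479244,   0.        , 259.61194918],
       [  0.        , 483.44479244, 193.79423409],
       [  0.        ,   0.        ,   1.        ]]), 'eye': array([ 446.47156454,   31.45706735, 1226.46842438]), 'attitude': array([-2.22213034,  2.16318633, -0.08893758])}
wrist {'K': array([[289.85496809,   0.        , 256.42337972],
       [  0.        , 289.85496809, 192.69513472],
       [  0.        ,   0.        ,   1.        ]]), 'eye': array([ 83.84713691, 647.32202335, 384.12293155]), 'attitude': array([2.29053318, 1.81172901, 0.24191215])}
-18.700000000000003
```

View pics/a_scene.png

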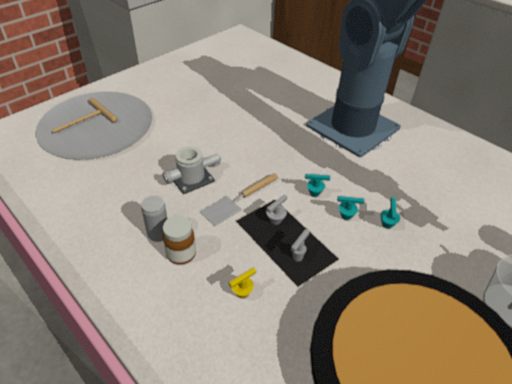

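View pics/a_top.png

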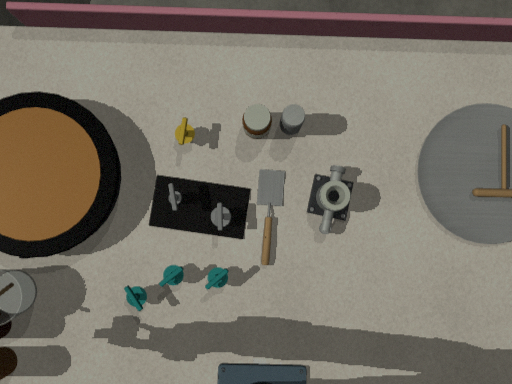

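View pics/a_wrist.png

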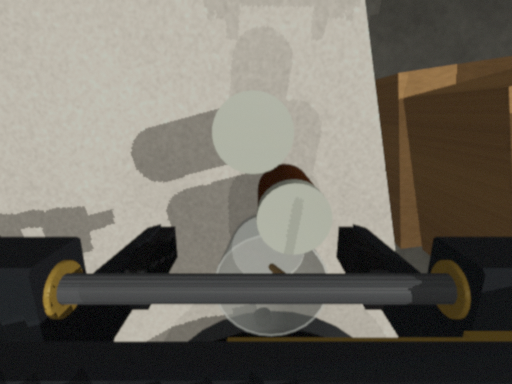

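The top view shows the silver candidates on the black mat at (221,215), with a wide cone, and (176,198), which is slimmer. The turquoise look-alikes are at (218,277), (173,275) and (137,296), and the yellow one is at (185,132). The tap is at (333,196) with its pipe running from (337,170) to (325,228). By the description, (221,215) is the big plug, and I'll check that in a crop.

```bash
cat > h.py <<'E'
import numpy as np, cv2
from scipy.spatial.transform import Rotation as R
from rig import robot, snapshot, camera_params
def Rm(p): return R.from_rotvec(p["attitude"]).as_matrix()
def proj(p,X):
    c=(np.atleast_2d(X)-p["eye"])@Rm(p); u=c@p["K"].T; return u[:,:2]/u[:,2:]
def ray(p,uv,z):
    uv=np.atleast_2d(uv).astype(float)
    d=np.c_[uv,np.ones(len(uv))]@np.linalg.inv(p["K"]).T@Rm(p).T
    return p["eye"]+d*((z-p["eye"][2])/d[:,2])[:,None]
def crop(im,x0,y0,x1,y1,f,name):
    cv2.imwrite(f"pics/{name}.png",cv2.resize(im[y0:y1,x0:x1],None,fx=f,fy=f,interpolation=cv2.INTER_CUBIC))
E
python3 - <<'E'
from h import *
t=cv2.imread("pics/a_top.png");s=cv2.imread("pics/a_scene.png")
a=cv2.resize(t[150:250,140:260],None,fx=5,fy=5,interpolation=2)
crop(t,145,165,255,245,7,"b1"); crop(t,295,150,370,245,6,"b2")
crop(s,230,180,345,285,5,"b3"); crop(s,155,135,230,200,8,"b4")
p=camera_params("top")
print(ray(p,[[221,215],[176,198]],34),ray(p,[[333,196]],82))
E
```

```text
[[473.23997565 110.87340252  34.        ]
 [512.13637786 222.99074537  34.        ]] [[ 524.3914469  -156.77918894   82.        ]]
```

View pics/b1.png

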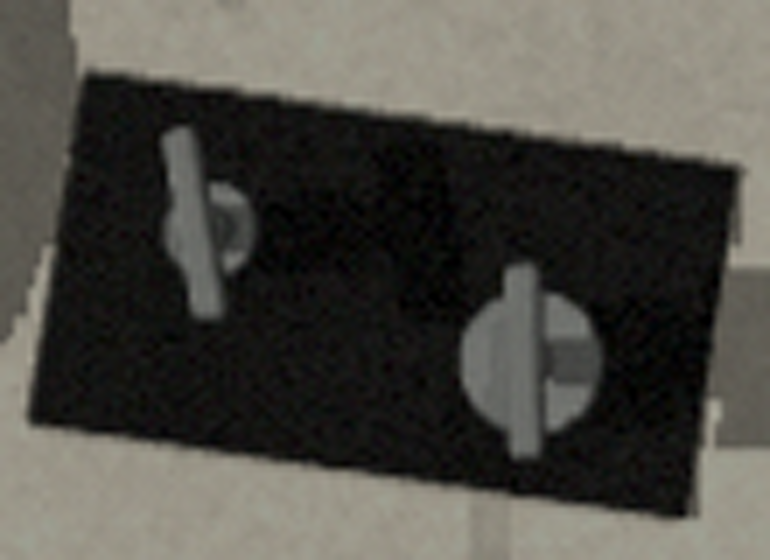

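View pics/b2.png

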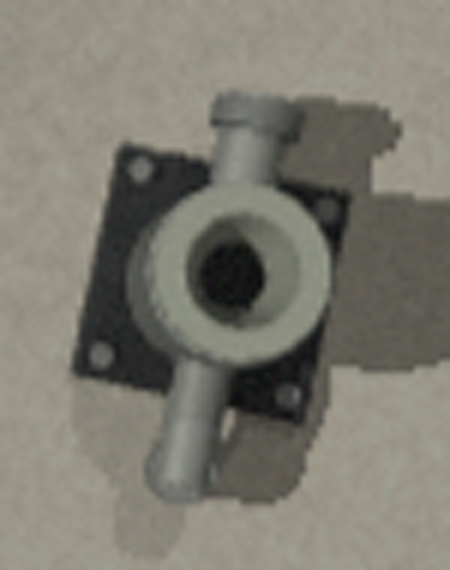

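View pics/b3.png

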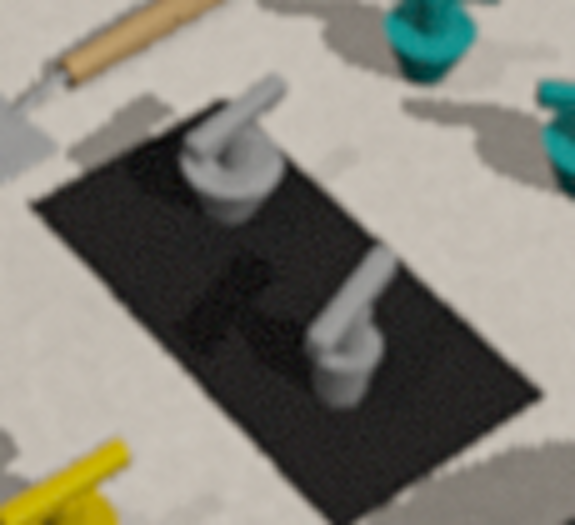

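View pics/b4.png

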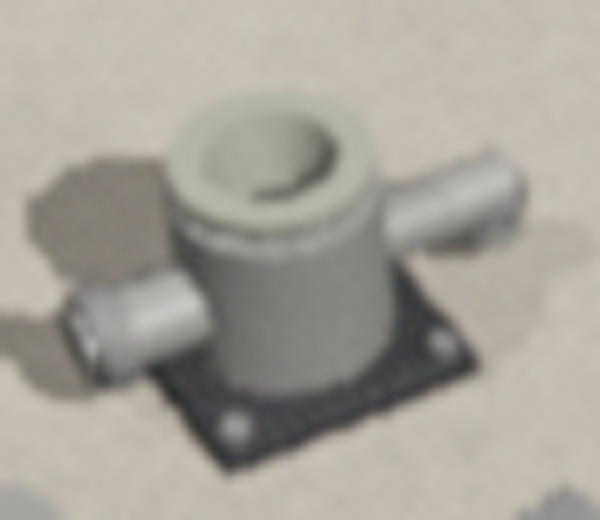

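The wide cone at crop b1 (532,365), which is top pixel (221,217), is the big plug. The one at top pixel (176,198) has the slim cone. The flange stands proud of the tap, with its mouth at about top (334,196), and the nozzle (spout) points down-image. Next I'll measure with masks.

```bash
cat > m1.py <<'E'
from h import *
t=cv2.imread("pics/a_top.png");s=cv2.imread("pics/a_scene.png")
p=camera_params("top");q=camera_params("scene")
# plug cone disc + handle in top
g=cv2.cvtColor(t,cv2.COLOR_BGR2GRAY)
m=np.zeros_like(g);m[200:232,205:236]=(g[200:232,205:236]>55)*255
# split: handle rows outside the disc
ys,xs=np.nonzero(m);print("plug px bbox",xs.min(),xs.max(),ys.min(),ys.max())
for r in range(ys.min(),ys.max()+1):
    x=xs[ys==r];print(r,x.min(),x.max(),g[r,x.min():x.max()+1])
# tap foot
hsv=cv2.cvtColor(t,cv2.COLOR_BGR2HSV)
f=np.zeros_like(g);f[165:225,300:360]=(g[165:225,300:360]<75)*255
cv2.imwrite("pics/c_foot.png",cv2.resize(np.hstack([f[160:230,295:370],g[160:230,295:370]]),None,fx=5,fy=5,interpolation=0))
E
python3 m1.py
```

```text
plug px bbox 211 230 203 230
203 217 221 [70 95 94 97 60]
204 217 221 [101 111 105 103  74]
205 217 221 [106 107 109 107  73]
206 217 221 [105 111 105 104  70]
207 217 225 [107 110 107 102  76  68  95 100  63]
208 214 226 [ 56  94 103 107 111 106 108  74  67 107 115 102  80]
209 214 227 [ 94 107 108 110 109 105 108  77  70 107 110 112 105  96]
210 213 228 [ 95 107 112 105 105 108 105 106  74  71 107 111 114 110 110  96]
211 212 228 [ 94 107 110 103  99 104 109 107 105  77  71 108 113 111 115 112 113]
212 211 229 [ 73 106 111 109 103 102 104 109 108 102  74  72 107 114 115 115 112 112
  69]
213 211 229 [100 113 112 114 104 101 105 107 107 102  79  60  85  86  85  85  88  86
  71]
214 211 229 [105 110 114 115 101 103 104 110 106 104  78  52  56  68  68  67  71  68
  70]
215 211 230 [108 112 113 113 103 104 105 108 108 104  80  55  50  70  70  71  69  74
  72  59]
216 211 230 [107 113 114 113  99 105 104 109 109 105  80  55  49  61  70  71  67  69
  67  67]
217 211 230 [105 113 112 112 101 107 103 107 109 104  81  54  47  67  72  70  72  73
  71  60]
218 211 229 [105 108 112 114 104 102 102 107 109 106  80  48  53  67  69  68  67  72
  67]
219 211 229 [107 114 114 113 102 103 100 110 107 107  81  54  99  72  68  69  67  70
  69]
220 211 229 [ 76 112 112 104 102 104 100 111 106 108  84  67 110 107 104 101 103 100
  77]
221 212 229 [103 111 101 101 103 101 108 108 106  82  58 107 112 110 113 110 112  67]
222 212 228 [ 72 107 101 103 101  99 109 107 107  83  59 107 112 112 112 109  95]
223 213 228 [ 79 101 101 102  98 109 106 108  86  57 111 114 117 114 114  66]
224 214 227 [ 69  98 100  99 110 105 105  90  60 107 113 113  88  69]
225 215 225 [ 62  85  95 107 108 106  92  62 106 117  86]
226 217 224 [ 68 105 105 106  91  52  69  65]
227 218 221 [101 107 107  95]
228 218 221 [106 108 106  96]
229 218 221 [98 96 98 84]
230 218 218 [56]
```

View pics/c_foot.png

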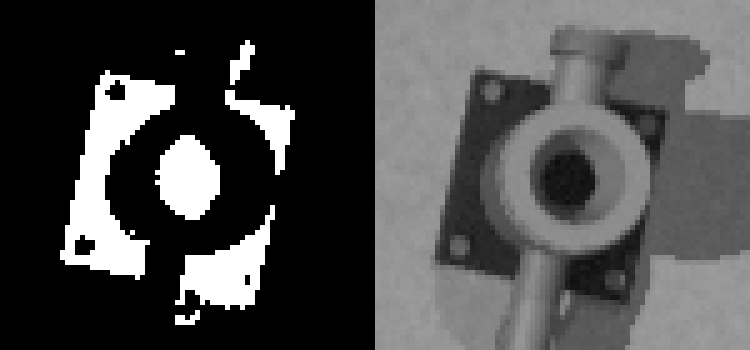

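```bash
python3 - <<'E'
from h import *
p=camera_params("top");q=camera_params("scene")
print("cone",ray(p,[220.3,216.6],34),"hdl",ray(p,[219.4,216.5],71))
e=ray(p,[[219,203.0],[219.9,229.8]],71);d=e[1]-e[0];print("bar",np.linalg.norm(d),np.degrees(np.arctan2(d[1],d[0])))
c=np.array([[315.6,174.4],[353.4,182.4],[346,221.4],[307.4,212.4]])
w=ray(p,c,5);print(w,w.mean(0),[np.linalg.norm(w[i]-w[i-1]) for i in range(4)])
for i in range(4):
    d=w[i]-w[i-1];print(np.degrees(np.arctan2(d[1],d[0])))
print("mouth",[ray(p,[334.7,195.5],z) for z in (83,88)])
# scene: ring outer ellipse crop b4/8+(155,135): x 167..380, y 90..235
u=[155+274/8,135+162/8];print("mouth scene",[ray(q,u,z) for z in (83,85.5,88)])
E
```

```text
cone [[469.2594898  112.46907263  34.        ]] hdl [[468.73338237 112.1070026   71.        ]]
bar 63.924989984825295 -176.24070540307764
[[ 583.47457333 -124.21799193    5.        ]
 [ 565.71270932 -220.87040412    5.        ]
 [ 466.16940904 -203.41592903    5.        ]
 [ 486.29876112 -105.23839618    5.        ]] [ 525.4138632  -163.43568031    5.        ] [np.float64(99.01193632038702), np.float64(98.27091428995195), np.float64(101.06199745798978), np.float64(100.21985218790493)]
-11.051425746556097
-100.41309032421297
170.05454518502518
78.413217221498
mouth [array([[ 525.62383227, -160.64125727,   83.        ]]), array([[ 525.27772622, -159.80127638,   88.        ]])]
mouth scene [array([[ 528.22438222, -158.47239158,   83.        ]]), array([[ 529.88721449, -156.02180077,   85.5       ]]), array([[ 531.55004677, -153.57120997,   88.        ]])]
```

```bash
cat >> h.py <<'E'
def plan(xyz,yaw,n=12):
    s=robot.get_state();Rc=R.from_rotvec(s["orientation"])
    y=np.radians(yaw);x=np.array([np.cos(y),np.sin(y),0]);z=np.array([0,0,-1.]);Rt=R.from_matrix(np.c_[x,np.cross(z,x),z])
    rv=(Rc.inv()*Rt).as_rotvec();d=Rt.inv().apply(np.array(xyz)-s["tcp_pos"])
    print("t",round(s["t"],2),"tcp",s["tcp_pos"].round(1),"F",s["contact_force"].round(2),"w",round(s["grip_width"],1))
    print("rot first",rv.round(4),"then trans",d.round(2),"len",np.linalg.norm(d).round(1),"per row",(d/n).round(2))
E
python3 -c "
from h import *
plan([537,117,225],93.8,22)"
```

```text
t 0.15 tcp [149.8 632.  238.1] F [-0.55  0.31 -0.05] w 88.4
rot first [-1.000e-04  1.300e-03 -2.991e-01] then trans [-539.55  352.18   13.07] len 644.5 per row [-24.53  16.01   0.59]
```

>>> jog_arm:
  deltas:
    - [0,0,0,0,0,-0.1,1]
    - [0,0,0,0,0,-0.1,1]
    - [0,0,0,0,0,-0.1,1]
    - [-24.5,16,0.6,0,0,0,1]
    - [-24.5,16,0.6,0,0,0,1]
    - [-24.5,16,0.6,0,0,0,1]
    - [-24.5,16,0.6,0,0,0,1]
    - [-24.5,16,0.6,0,0,0,1]
    - [-24.5,16,0.6,0,0,0,1]
    - [-24.5,16,0.6,0,0,0,1]
    - [-24.5,16,0.6,0,0,0,1]
    - [-24.5,16,0.6,0,0,0,1]

```text
t: 1.15
tcp_pos: [309.0, 420.7, 233.2]
orientation: [2.145, 2.295, -0.0]
contact_force: [0.8, 0.3, 0.4]
grip_width: 88.2
```

>>> jog_arm:
  deltas:
    - [-24.5,16,0.6,0,0,0,1]
    - [-24.5,16,0.6,0,0,0,1]
    - [-24.5,16,0.6,0,0,0,1]
    - [-24.5,16,0.6,0,0,0,1]
    - [-24.5,16,0.6,0,0,0,1]
    - [-24.5,16,0.6,0,0,0,1]
    - [-24.5,16,0.6,0,0,0,1]
    - [-24.5,16,0.6,0,0,0,1]
    - [-24.5,16,0.6,0,0,0,1]
    - [-24.5,16,0.6,0,0,0,1]
    - [-24.5,16,0.6,0,0,0,1]
    - [-24.5,16,0.6,0,0,0,1]

```text
t: 2.15
tcp_pos: [520.3, 140.4, 226.0]
orientation: [-2.145, -2.295, 0.0]
contact_force: [0.3, -0.4, 0.6]
grip_width: 88.0
```

>>> jog_arm:
  deltas:
    - [-24.5,16,0.6,0,0,0,1]
    - [0,0,0,0,0,0,1]
    - [0,0,0,0,0,0,1]
    - [0,0,0,0,0,0,1]

```text
t: 2.48
tcp_pos: [536.8, 119.0, 225.2]
orientation: [-2.145, -2.295, 0.001]
contact_force: [-0.1, 0.2, -1.2]
grip_width: 87.8
```

```bash
python3 - <<'E'
from h import *
plan([469,112,200],93.8,5)
p=camera_params("wrist");im=snapshot("wrist");cv2.imwrite("pics/d_w.png",im)
print(p["eye"],proj(p,[[469,112,34],[469,112,71]]))
E
```

```text
t 2.48 tcp [536.8 119.  225.2] F [-0.15  0.19 -1.19] w 87.8
rot first [-0.0009 -0.0004  0.0012] then trans [ -2.48 -68.12  25.23] len 72.7 per row [ -0.5  -13.62   5.05]
[469.21848082 113.86137938 371.48650896] [[254.76949561 113.14171137]
 [254.56739036 113.10260258]]
```

View pics/d_w.png

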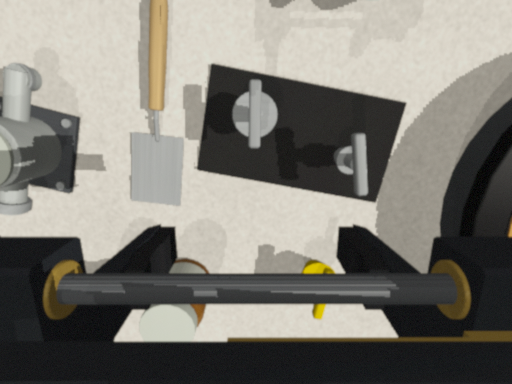

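The wrist view shows the big plug at (255,114) with its bar vertical from row 80 to 148, and the small plug at (355,162). The tap is at the left edge.

```bash
python3 - <<'E'
from h import *
im=cv2.imread("pics/d_w.png");g=cv2.cvtColor(im,6)
p=camera_params("wrist")
m=(g>55).astype(np.uint8);m[:, :225]=0;m[:,290:]=0;m[:75]=0;m[155:]=0
ys,xs=np.nonzero(m)
print(xs.min(),xs.max(),ys.min(),ys.max())
ends=[]
for r in list(range(79,90,2))+list(range(140,150,2))+[112,116]:
    x=xs[ys==r];print(r,x.min() if len(x) else None,x.max() if len(x) else None, g[r,248:264])
print("disc z34",ray(p,[[(xs.min()+xs.max())/2+.0,114.5]],34))
E
```

```text
232 289 75 148
79 250 289 [42 48 63 82 98 97 96 94 95 94 88 78 58 42 40 41]
81 249 261 [ 48  71 109 136 150 154 151 152 154 153 152 152 136  85  45  41]
83 249 262 [ 54  82 113 143 155 157 158 160 161 160 161 162 153 109  56  41]
85 248 262 [ 58  87 117 142 156 157 158 160 161 161 164 167 158 111  58  42]
87 248 261 [ 56  87 117 143 155 158 159 160 162 161 164 168 158 108  55  40]
89 249 261 [ 54  88 118 141 155 156 158 161 163 162 165 169 156 103  53  42]
140 248 260 [ 78 115 142 160 167 167 169 170 172 175 173 159 104  51  42  44]
142 248 260 [ 79 117 144 160 166 168 168 170 172 174 173 159 105  53  41  42]
144 248 260 [ 80 116 143 160 165 168 168 169 172 174 173 157 101  53  43  43]
146 248 260 [ 65  97 124 144 150 152 154 154 157 157 151 125  77  45  43  42]
148 250 258 [43 52 64 80 83 85 87 88 89 86 72 53 43 43 43 42]
112 232 278 [109 113 134 159 167 168 170 171 171 172 173 169 160 166 170 166]
116 232 278 [111 115 137 158 166 168 169 172 171 174 173 168 161 164 165 163]
disc z34 [[469.84777247 119.06146052  34.        ]]
```

```bash
python3 - <<'E'
from h import *
p=camera_params("wrist")
print(ray(p,[[255,114]],34),ray(p,[[254.8,113.7]],71))
e=ray(p,[[255.3,79.5],[254.2,148]],71);d=e[0]-e[1];print(np.linalg.norm(d),np.degrees(np.arctan2(d[1],d[0])))
a=R.from_rotvec(p["attitude"]).as_matrix();print(a.round(3))
plan([469.2,113.0,110],93.8,8)
E
```

```text
[[469.73232602 112.85537679  34.        ]] [[469.37890972 112.79856777  71.        ]]
66.19465311349069 -177.09192209032813
[[-0.069  0.962  0.263]
 [ 0.998  0.066  0.018]
 [ 0.     0.264 -0.965]]
t 2.53 tcp [536.6 119.6 225.3] F [-1.03  1.03  0.37] w 88.0
rot first [-0.0008 -0.0006  0.0025] then trans [ -2.07 -67.7  115.31] len 133.7 per row [-0.26 -8.46 14.41]
```

>>> jog_arm:
  deltas:
    - [-0.5,-13.5,10,0,0,0.018,1]
    - [-0.5,-13.5,15,0,0,0,1]
    - [-0.5,-13.5,20,0,0,0,1]
    - [-0.5,-13.5,20,0,0,0,1]
    - [-0.5,-13.5,20,0,0,0,1]
    - [0,0,15,0,0,0,1]
    - [0,0,15,0,0,0,1]
    - [0,0,10,0,0,0,1]
    - [0,0,0,0,0,0,1]
    - [0,0,0,0,0,0,1]

```text
t: 3.37
tcp_pos: [469.8, 112.9, 100.5]
orientation: [-2.164, -2.276, 0.001]
contact_force: [-0.7, 0.1, 0.5]
grip_width: 88.3
```

```bash
python3 - <<'E'
from h import *
plan([469.4,112.8,60],92.9,5)
cv2.imwrite("pics/e_w.png",snapshot("wrist"));cv2.imwrite("pics/e_s.png",cv2.resize(snapshot("scene")[150:300,220:360],None,fx=5,fy=5))
E
```

```text
t 3.37 tcp [469.8 112.9 100.5] F [-0.72  0.1   0.53] w 88.3
rot first [-0.0007 -0.0001 -0.0002] then trans [-0.08 -0.4  40.53] len 40.5 per row [-0.02 -0.08  8.11]
```

View pics/e_w.png

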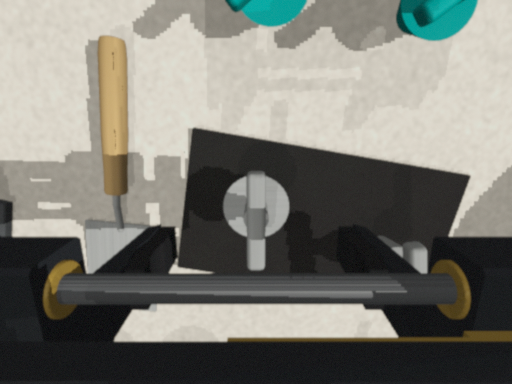

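The bar is centred between the fingers, at column 256. The small plug shows behind the right finger, clear of it. I'll descend and close.

>>> jog_arm:
  deltas:
    - [0,0,13,0,0,0,1]
    - [0,0,13,0,0,0,1]
    - [0,0,8,0,0,0,1]
    - [0,0,6,0,0,0,1]
    - [0,0,0,0,0,0,1]
    - [0,0,0,0,0,0,-1]
    - [0,0,0,0,0,0,-1]
    - [0,0,0,0,0,0,-1]
    - [0,0,0,0,0,0,-1]
    - [0,0,0,0,0,0,-1]
    - [0,0,0,0,0,0,-1]
    - [0,0,0,0,0,0,-1]
  squeeze: 40

```text
t: 4.47
tcp_pos: [470.2, 112.3, 60.6]
orientation: [2.166, 2.275, 0.0]
contact_force: [-0.4, 0.2, 0.2]
grip_width: 43.8
```

>>> jog_arm:
  deltas:
    - [0,0,0,0,0,0,-1]
    - [0,0,0,0,0,0,-1]
    - [0,0,0,0,0,0,-1]
    - [0,0,0,0,0,0,-1]

```text
t: 4.8
tcp_pos: [470.1, 112.3, 60.5]
orientation: [-2.166, -2.275, 0.0]
contact_force: [-0.2, 0.3, 0.5]
grip_width: 17.1
```

>>> jog_arm:
  deltas:
    - [0,0,0,0,0,0,-1]
    - [0,0,0,0,0,0,-1]
    - [0,0,0,0,0,0,-1]
    - [0,0,0,0,0,0,-1]

```text
t: 5.13
tcp_pos: [470.1, 112.3, 60.5]
orientation: [-2.166, -2.275, -0.0]
contact_force: [-0.4, 0.5, -0.2]
grip_width: 14.1
```

>>> jog_arm:
  deltas:
    - [0,0,0,0,0,0,-1]
    - [0,0,0,0,0,0,-1]
    - [0,0,0,0,0,0,-1]

```text
t: 5.38
tcp_pos: [470.1, 112.3, 60.5]
orientation: [2.166, 2.276, 0.0]
contact_force: [-1.0, -0.1, -0.4]
grip_width: 14.2
```

```bash
python3 - <<'E'
from h import *
for i in range(4):
    s=robot.get_state();print(s["t"],s["grip_width"],s["contact_force"].round(2),s["wrist_torque"].round(3))
cv2.imwrite("pics/f_w.png",snapshot("wrist"));cv2.imwrite("pics/f_s.png",cv2.resize(snapshot("scene")[150:270,220:340],None,fx=5,fy=5,interpolation=2))
E
```

```text
5.3833 14.21386396400816 [-0.99 -0.06 -0.35] [ 0.08   0.019 -0.005]
5.3833 14.21386396400816 [-0.99 -0.06 -0.35] [ 0.08   0.019 -0.005]
5.3833 14.21386396400816 [-0.99 -0.06 -0.35] [ 0.08   0.019 -0.005]
5.3833 14.21386396400816 [-0.99 -0.06 -0.35] [ 0.08   0.019 -0.005]
```

View pics/f_s.png

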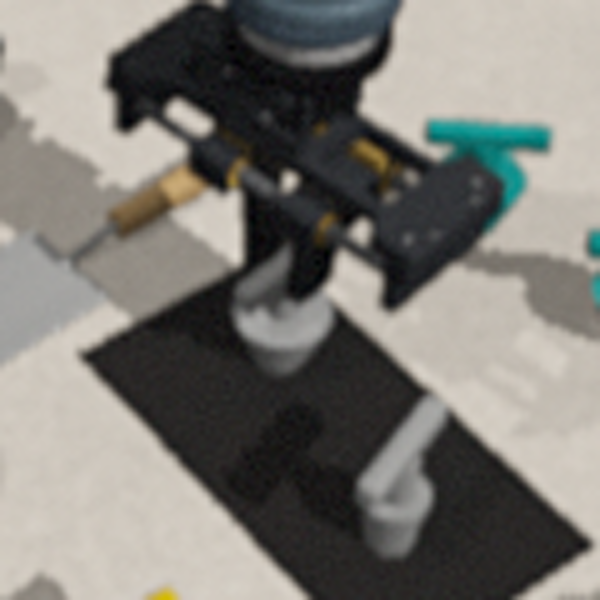

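View pics/f_w.png

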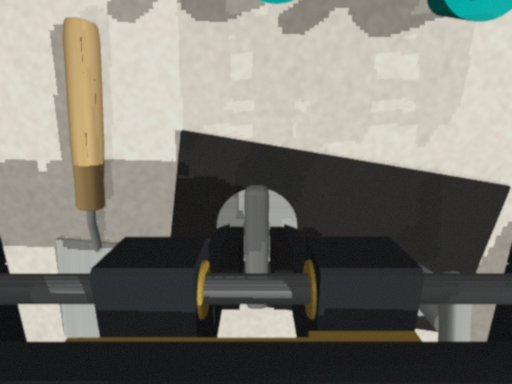

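>>> jog_arm:
  deltas:
    - [0,0,-2,0,0,0,-1]
    - [0,0,-4,0,0,0,-1]
    - [0,0,-6,0,0,0,-1]
    - [0,0,-8,0,0,0,-1]
    - [0,0,-10,0,0,0,-1]
    - [0,0,-10,0,0,0,-1]
    - [0,0,0,0,0,0,-1]
    - [0,0,0,0,0,0,-1]
    - [0,0,0,0,0,0,-1]

```text
t: 6.23
tcp_pos: [470.0, 112.3, 100.6]
orientation: [2.166, 2.276, 0.0]
contact_force: [-0.7, 0.4, -2.9]
grip_width: 13.7
```

```bash
python3 - <<'E'
from h import *
s=robot.get_state();print(s["t"],s["grip_width"],s["contact_force"].round(2),s["wrist_torque"].round(3))
cv2.imwrite("pics/g_s.png",cv2.resize(snapshot("scene")[150:270,220:340],None,fx=5,fy=5,interpolation=2))
s=robot.get_state();print(s["t"],s["grip_width"],s["contact_force"].round(2),s["wrist_torque"].round(3))
E
```

```text
6.2333 13.696338700185573 [-0.67  0.4  -2.88] [ 0.046 -0.024  0.011]
6.2833 13.994105490601626 [-0.1  -0.06 -2.54] [ 0.024 -0.023  0.039]
```

View pics/g_s.png

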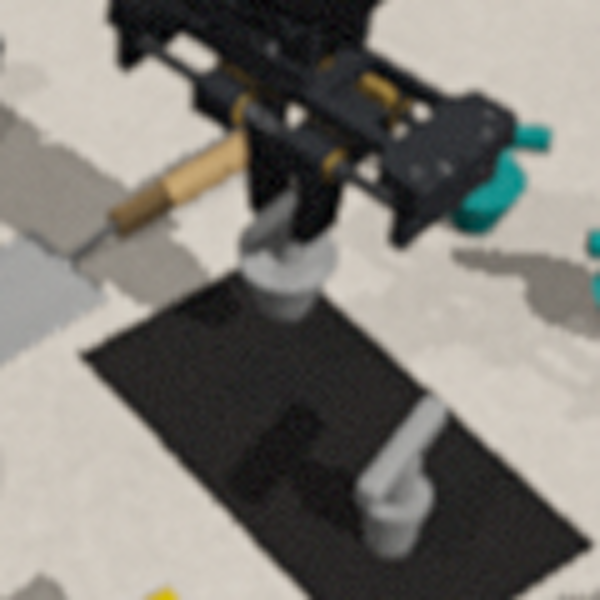

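The plug is held and upright, and the reading of about -2.9 N matches its weight. Now I'll lift and turn it, then translate so the wrist camera looks down on the tap.

>>> jog_arm:
  deltas:
    - [0,0,-10,0,0,0.06,-1]
    - [0,0,-12,0,0,0.11,-1]
    - [0,0,-12,0,0,0.115,-1]
    - [0,0,-12,0,0,0.115,-1]
    - [0,0,-12,0,0,0.115,-1]
    - [0,0,-12,0,0,0.115,-1]
    - [0,0,-12,0,0,0.115,-1]
    - [0,0,-12,0,0,0.115,-1]
    - [0,0,-12,0,0,0.115,-1]
    - [0,0,-10,0,0,0.115,-1]
    - [0,0,-4,0,0,0.115,-1]
    - [0,0,0,0,0,0.115,-1]

```text
t: 7.28
tcp_pos: [470.3, 112.4, 221.1]
orientation: [-3.107, -0.461, -0.001]
contact_force: [-0.4, 0.7, -3.0]
grip_width: 13.9
```

>>> jog_arm:
  deltas:
    - [0,0,0,0,0,0.115,-1]
    - [0,0,0,0,0,0.115,-1]
    - [0,0,0,0,0,0.115,-1]
    - [0,0,0,0,0,0.11,-1]
    - [0,0,0,0,0,0.03,-1]
    - [0,0,0,0,0,0,-1]

```text
t: 7.78
tcp_pos: [469.6, 112.2, 220.0]
orientation: [3.127, -0.291, -0.002]
contact_force: [0.5, 0.7, -1.8]
grip_width: 14.1
```

```bash
python3 - <<'E'
from h import *
plan([513.6,-228,220],-10.5,14)
E
```

```text
t 7.78 tcp [469.6 112.2 220. ] F [ 0.51  0.66 -1.83] w 14.1
rot first [ 0.001   0.001  -0.0025] then trans [ 1.0529e+02  3.2652e+02 -4.0000e-02] len 343.1 per row [ 7.52 23.32 -0.  ]
```

>>> jog_arm:
  deltas:
    - [3,10,0,0,0,0,-1]
    - [8,25,0,0,0,0,-1]
    - [9,28,0,0,0,0,-1]
    - [9,28,0,0,0,0,-1]
    - [9,28,0,0,0,0,-1]
    - [9,28,0,0,0,0,-1]
    - [9,28,0,0,0,0,-1]
    - [9,28,0,0,0,0,-1]
    - [9,28,0,0,0,0,-1]
    - [9,28,0,0,0,0,-1]
    - [9,28,0,0,0,0,-1]
    - [8,25,0,0,0,0,-1]

```text
t: 8.78
tcp_pos: [510.2, -215.7, 220.3]
orientation: [3.128, -0.29, -0.001]
contact_force: [0.2, 0.6, -3.5]
grip_width: 13.9
```

>>> jog_arm:
  deltas:
    - [4,10.5,0,0,0,0,-1]
    - [1.5,4,0,0,0,0,-1]
    - [0,0,0,0,0,0,-1]
    - [0,0,0,0,0,0,-1]
    - [0,0,0,0,0,0,-1]

```text
t: 9.2
tcp_pos: [513.9, -226.1, 220.2]
orientation: [-3.127, 0.286, 0.001]
contact_force: [0.3, 0.1, -2.8]
grip_width: 14.0
```

```bash
python3 - <<'E'
from h import *
plan([526,-161,220],-10.5,14)
p=camera_params("wrist");np.save("wp.npy",p,allow_pickle=True);im=snapshot("wrist");cv2.imwrite("pics/h_w.png",im)
print(p["eye"],proj(p,[[526,-161,85],[526,-161,0]]))
crop(im,170,40,340,190,4,"h_wc")
E
```

```text
t 9.2 tcp [ 513.9 -226.1  220.2] F [ 0.27  0.07 -2.75] w 14.0
rot first [-0.0013  0.0008  0.0009] then trans [  0.08 -66.2    0.23] len 66.2 per row [ 0.01 -4.73  0.02]
[ 526.25567949 -160.02716138  366.51609765] [[256.60135258 114.50397452]
 [256.61996098 114.24697363]]
```

View pics/h_w.png

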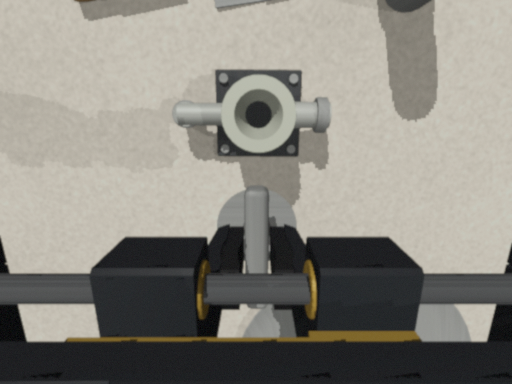

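View pics/h_wc.png

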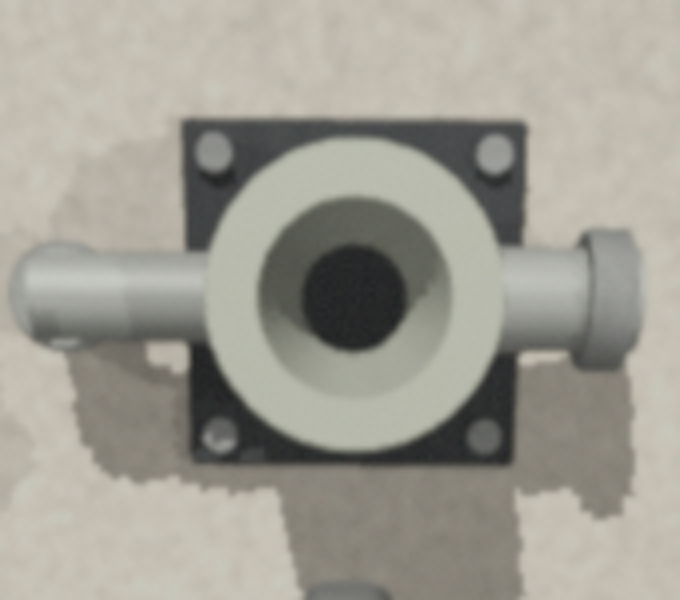

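The wrist view shows the flange centred at about (258.7,113.6) and the foot square with the image, so the spout points left and the tool is aligned with the tap. The plug in hand has its bar vertical at column 257.

```bash
python3 - <<'E'
from h import *
p=np.load("wp.npy",allow_pickle=True).item()
c=lambda a:np.array(a)/4+np.array([170,40])-0.375
w=ray(p,c([[182,121],[526,121],[513,464],[192,464]]),5);print(w.round(1),w.mean(0))
for i in range(4):
    d=w[i]-w[i-1];print(np.linalg.norm(d).round(1),np.degrees(np.arctan2(d[1],d[0])).round(2))
# intersection of diagonals
for z in (83,85,88):
    e=ray(p,c([[205,294.5],[505,294.5],[355,137],[355,452]]),z);m=ray(p,c([[258,297],[453,297],[355.5,196],[355.5,398]]),z)
    print(z,e.mean(0),(e[0]+e[1])/2,(e[2]+e[3])/2,np.linalg.norm(e[0]-e[1]),np.linalg.norm(e[2]-e[3]),m.mean(0),np.linalg.norm(m[0]-m[1]),np.linalg.norm(m[2]-m[3]))
# pipe ends: spout/inlet direction at z~35
e=ray(p,c([[60,297],[610,298]]),35);d=e[1]-e[0];print("pipe",np.degrees(np.arctan2(d[1],d[0])))
print("tool yaw",np.degrees(np.arctan2(*R.from_rotvec(robot.get_state()["orientation"]).as_matrix()[[1,0],0])))
# held bar tip at z ~ 60.. bar top: tcp + 11.5
s=robot.get_state();print(ray(p,[[257,187],[257,305]],220.3+11), s["tcp_pos"])
E
```

```text
[[ 487.7 -103.5    5. ]
 [ 585.7 -121.5    5. ]
 [ 567.6 -219.4    5. ]
 [ 469.  -201.2    5. ]] [ 527.52487156 -161.40475728    5.        ]
99.5 79.2
99.7 -10.45
99.5 -100.45
100.3 169.56
83 [ 527.73729739 -160.79660751   83.        ] [ 527.84675349 -160.18636327   83.        ] [ 527.62784128 -161.40685175   83.        ] 70.74971253164144 71.7310658942707 [ 527.81777289 -161.01902463   83.        ] 46.01252992899582 46.017091992681216
85 [ 527.72684565 -160.79117962   85.        ] [ 527.83552962 -160.18524021   85.        ] [ 527.61816168 -161.39711903   85.        ] 70.25062473296481 71.22505536090081 [ 527.80675345 -161.01202776   85.        ] 45.687944973777306 45.69247485541923
88 [ 527.71116804 -160.7830378    88.        ] [ 527.81869382 -160.18355563   88.        ] [ 527.60364227 -161.38251997   88.        ] 69.50199303494979 70.46603956084601 [ 527.7902243  -161.00153244   88.        ] 45.201067540949474 45.20554914952629
pipe -10.546223557544986
tool yaw -10.447567676343642
[[ 520.22210672 -193.64316108  231.3       ]
 [ 508.32112624 -258.38653863  231.3       ]] [ 513.92058064 -226.16451959  220.33315412]
```

```bash
python3 - <<'E'
from h import *
plan([527.5,-161.4,130],-10.45,14)
E
```

```text
t 9.25 tcp [ 513.9 -226.2  220.3] F [ 0.2   0.15 -2.68] w 13.8
rot first [-0.0011  0.0005  0.    ] then trans [  1.61 -66.15  90.33] len 112.0 per row [ 0.11 -4.73  6.45]
```

>>> jog_arm:
  deltas:
    - [0,-6,0,0,0,0,-1]
    - [0.4,-12,0,0,0,0,-1]
    - [0.4,-15,0,0,0,0,-1]
    - [0.4,-15,0,0,0,0,-1]
    - [0.4,-12,0,0,0,0,-1]
    - [0,-6,0,0,0,0,-1]
    - [0,0,10,0,0,0,-1]
    - [0,0,12,0,0,0,-1]
    - [0,0,12,0,0,0,-1]
    - [0,0,10,0,0,0,-1]
    - [0,0,0,0,0,0,-1]
    - [0,0,0,0,0,0,-1]

```text
t: 10.25
tcp_pos: [526.6, -164.1, 175.5]
orientation: [3.128, -0.292, -0.003]
contact_force: [0.8, 0.1, -1.8]
grip_width: 13.9
```

```bash
python3 - <<'E'
from h import *
plan([527.5,-161.4,130],-10.45,14)
s=snapshot("scene");crop(s,140,90,260,200,5,"i_s");t=snapshot("top");crop(t,285,140,380,240,6,"i_t")
E
```

```text
t 10.25 tcp [ 526.6 -164.1  175.5] F [ 0.84  0.12 -1.76] w 13.9
rot first [ 0.0005  0.0021 -0.0039] then trans [ 0.39 -2.8  45.52] len 45.6 per row [ 0.03 -0.2   3.25]
```

View pics/i_s.png

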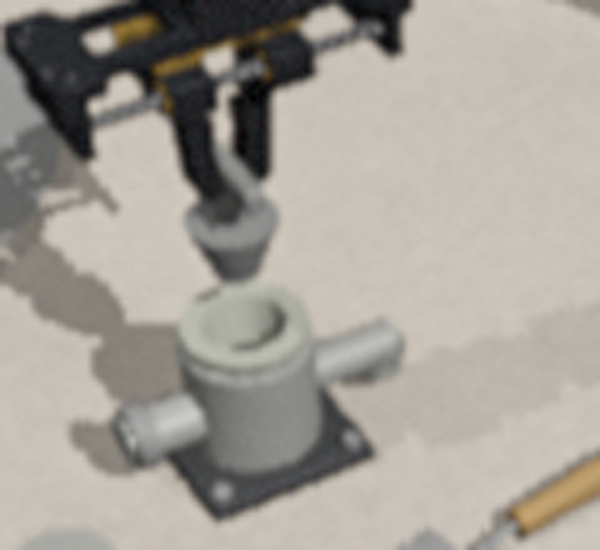

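The plug hangs upright just above the liner mouth, still about 2.8 mm short in tool y. I'll correct that and go down to just short of contact.

>>> jog_arm:
  deltas:
    - [0.3,-2.5,8,0,0,0,-1]
    - [0,0,10,0,0,0,-1]
    - [0,0,10,0,0,0,-1]
    - [0,0,8,0,0,0,-1]
    - [0,0,5,0,0,0,-1]
    - [0,0,0,0,0,0,-1]
    - [0,0,0,0,0,0,-1]
    - [0,0,0,0,0,0,-1]

```text
t: 11.02
tcp_pos: [528.4, -161.4, 135.8]
orientation: [3.128, -0.29, 0.001]
contact_force: [0.3, -0.1, -3.1]
grip_width: 14.0
```

>>> jog_arm:
  deltas:
    - [0,0,0,0,0,0,-1]
    - [0,0,0,0,0,0,-1]

```text
t: 11.18
tcp_pos: [528.6, -161.2, 135.9]
orientation: [3.128, -0.29, 0.001]
contact_force: [-0.1, 0.2, -3.6]
grip_width: 13.8
```

```bash
python3 - <<'E'
from h import *
plan([527.5,-161.4,120],-10.45,14)
s=snapshot("scene");crop(s,140,90,260,200,5,"j_s")
plan([527.5,-161.4,120],-10.45,14)
E
```

```text
t 11.18 tcp [ 528.6 -161.2  135.9] F [-0.14  0.17 -3.63] w 13.8
rot first [-0.0001 -0.0009 -0.0026] then trans [-0.99  0.43 15.93] len 16.0 per row [-0.07  0.03  1.14]
t 11.23 tcp [ 528.5 -161.1  135.9] F [ 0.04  0.73 -3.35] w 13.9
rot first [-0.0001 -0.0008 -0.0025] then trans [-0.92  0.45 15.9 ] len 15.9 per row [-0.07  0.03  1.14]
```

>>> jog_arm:
  deltas:
    - [-0.8,0.2,3,0,0,-0.002,-1]
    - [0,0,4,0,0,0,-1]
    - [0,0,4,0,0,0,-1]
    - [0,0,2,0,0,0,-1]
    - [0,0,0,0,0,0,-1]
    - [0,0,0,0,0,0,-1]

```text
t: 11.73
tcp_pos: [527.3, -161.1, 122.3]
orientation: [3.128, -0.287, -0.001]
contact_force: [-0.6, 1.0, -2.9]
grip_width: 14.1
```

>>> jog_arm:
  deltas:
    - [0,0,1,0,0,0,-1]
    - [0,0,1,0,0,0,-1]
    - [0,0,0,0,0,0,-1]

```text
t: 11.98
tcp_pos: [527.4, -161.1, 120.4]
orientation: [-3.128, 0.287, 0.0]
contact_force: [0.2, -0.1, -3.0]
grip_width: 13.8
```

>>> jog_arm:
  deltas:
    - [0,0,0.5,0,0,0,-1]
    - [0,0,0.5,0,0,0,-1]
    - [0,0,0,0,0,0,-1]

```text
t: 12.23
tcp_pos: [527.4, -161.1, 119.5]
orientation: [-3.128, 0.287, 0.0]
contact_force: [0.9, -0.0, -3.3]
grip_width: 14.1
```

>>> jog_arm:
  deltas:
    - [0,0,0.5,0,0,0,-1]
    - [0,0,0.5,0,0,0,-1]
    - [0,0,0,0,0,0,-1]

```text
t: 12.48
tcp_pos: [527.4, -161.1, 118.4]
orientation: [-3.128, 0.287, 0.0]
contact_force: [0.2, -0.2, -2.7]
grip_width: 14.2
```

>>> jog_arm:
  deltas:
    - [0,0,0.5,0,0,0,-1]
    - [0,0,0.5,0,0,0,-1]
    - [0,0,0,0,0,0,-1]

```text
t: 12.73
tcp_pos: [527.3, -161.1, 117.4]
orientation: [-3.128, 0.287, 0.0]
contact_force: [-0.2, 0.2, -2.6]
grip_width: 14.1
```

>>> jog_arm:
  deltas:
    - [0,0,0.5,0,0,0,-1]
    - [0,0,0.5,0,0,0,-1]
    - [0,0,0,0,0,0,-1]

```text
t: 12.98
tcp_pos: [527.3, -161.1, 116.4]
orientation: [3.128, -0.287, -0.0]
contact_force: [0.4, -0.5, -2.9]
grip_width: 14.0
```

>>> jog_arm:
  deltas:
    - [0,0,0.5,0,0,0,-1]
    - [0,0,0.5,0,0,0,-1]
    - [0,0,0,0,0,0,-1]

```text
t: 13.23
tcp_pos: [527.4, -161.1, 115.4]
orientation: [-3.128, 0.287, 0.0]
contact_force: [-0.8, -0.2, -3.4]
grip_width: 14.2
```

>>> jog_arm:
  deltas:
    - [0,0,0.5,0,0,0,-1]
    - [0,0,0.5,0,0,0,-1]
    - [0,0,0,0,0,0,-1]

```text
t: 13.48
tcp_pos: [527.4, -161.0, 114.5]
orientation: [-3.128, 0.287, 0.0]
contact_force: [1.4, 0.8, -3.1]
grip_width: 14.0
```

>>> jog_arm:
  deltas:
    - [0,0,0.5,0,0,0,-1]
    - [0,0,0.5,0,0,0,-1]
    - [0,0,0,0,0,0,-1]

```text
t: 13.73
tcp_pos: [527.6, -160.7, 113.6]
orientation: [-3.128, 0.286, -0.0]
contact_force: [0.6, 1.8, -1.0]
grip_width: 14.1
```

>>> jog_arm:
  deltas:
    - [0,0,0.5,0,0,0,-1]
    - [0,0,0.5,0,0,0,-1]
    - [0,0,0,0,0,0,-1]

```text
t: 13.98
tcp_pos: [527.6, -160.7, 112.7]
orientation: [-3.128, 0.286, -0.0]
contact_force: [-0.2, 3.3, 2.1]
grip_width: 14.0
```

Contact is at TCP z of about 114. The liner pushes the plug toward +y, so I'll ease the command by about 0.5 mm that way and continue.

>>> jog_arm:
  deltas:
    - [0,-0.3,0,0,0,0,-1]
    - [0,-0.3,0,0,0,0,-1]
    - [0,0,0,0,0,0,-1]

```text
t: 14.23
tcp_pos: [527.6, -160.7, 112.6]
orientation: [3.128, -0.287, 0.0]
contact_force: [-0.0, 2.3, 1.9]
grip_width: 13.7
```

>>> jog_arm:
  deltas:
    - [0,0,0.3,0,0,0,-1]
    - [0,0,0.3,0,0,0,-1]
    - [0,0,0,0,0,0,-1]

```text
t: 14.48
tcp_pos: [527.6, -160.6, 111.9]
orientation: [3.128, -0.287, 0.0]
contact_force: [-0.0, 1.7, 1.5]
grip_width: 13.7
```

>>> jog_arm:
  deltas:
    - [0,0,0.3,0,0,0,-1]
    - [0,0,0.3,0,0,0,-1]
    - [0,0,0,0,0,0,-1]

```text
t: 14.73
tcp_pos: [527.6, -160.6, 111.3]
orientation: [3.128, -0.287, 0.0]
contact_force: [1.2, 2.1, 2.5]
grip_width: 14.1
```

>>> jog_arm:
  deltas:
    - [0,-0.3,0.3,0,0,0,-1]
    - [0,0,0.3,0,0,0,-1]
    - [0,0,0,0,0,0,-1]

```text
t: 14.98
tcp_pos: [527.6, -160.5, 110.7]
orientation: [3.128, -0.287, 0.0]
contact_force: [-0.2, 1.5, 2.2]
grip_width: 14.1
```

>>> jog_arm:
  deltas:
    - [0,0,0.3,0,0,0,-1]
    - [0,0,0.2,0,0,0,-1]
    - [0,0,0,0,0,0,-1]

```text
t: 15.23
tcp_pos: [527.6, -160.5, 110.2]
orientation: [3.128, -0.287, 0.0]
contact_force: [0.6, 1.4, 2.4]
grip_width: 13.7
```

>>> jog_arm:
  deltas:
    - [0,0,0.3,0,0,0,-1]
    - [0,0,0,0,0,0,-1]

```text
t: 15.4
tcp_pos: [527.6, -160.5, 109.9]
orientation: [3.128, -0.287, 0.0]
contact_force: [-0.7, 0.4, 2.2]
grip_width: 13.8
```

>>> jog_arm:
  deltas:
    - [0,0,0.2,0,0,0,-1]
    - [0,0,0,0,0,0,-1]

```text
t: 15.57
tcp_pos: [527.6, -160.5, 109.7]
orientation: [3.128, -0.287, 0.0]
contact_force: [-0.5, 0.2, 2.4]
grip_width: 14.1
```

>>> jog_arm:
  deltas:
    - [0,0,0.2,0,0,0,-1]
    - [0,0,0,0,0,0,-1]

```text
t: 15.73
tcp_pos: [527.6, -160.4, 109.5]
orientation: [3.128, -0.287, 0.0]
contact_force: [0.5, -0.9, 1.9]
grip_width: 13.9
```

>>> jog_arm:
  deltas:
    - [0,0,0.2,0,0,0,-1]
    - [0,0,0,0,0,0,-1]

```text
t: 15.9
tcp_pos: [527.6, -160.4, 109.4]
orientation: [3.128, -0.287, 0.0]
contact_force: [0.8, 0.8, 1.4]
grip_width: 14.0
```

>>> jog_arm:
  deltas:
    - [0,0,0.2,0,0,0,-1]
    - [0,0,0,0,0,0,-1]

```text
t: 16.07
tcp_pos: [527.6, -160.4, 109.1]
orientation: [3.128, -0.287, 0.0]
contact_force: [0.3, -0.6, 1.6]
grip_width: 14.3
```

>>> jog_arm:
  deltas:
    - [0,0,0.2,0,0,0,-1]
    - [0,0,0,0,0,0,-1]

```text
t: 16.23
tcp_pos: [527.6, -160.4, 108.9]
orientation: [3.128, -0.287, 0.0]
contact_force: [0.6, -0.7, 2.2]
grip_width: 14.1
```

>>> jog_arm:
  deltas:
    - [0,0,0.2,0,0,0,-1]
    - [0,0,0,0,0,0,-1]

```text
t: 16.4
tcp_pos: [527.6, -160.4, 108.8]
orientation: [3.128, -0.287, 0.0]
contact_force: [0.0, -0.4, 3.0]
grip_width: 14.0
```

>>> jog_arm:
  deltas:
    - [0,0,0.2,0,0,0,-1]
    - [0,0,0,0,0,0,-1]

```text
t: 16.57
tcp_pos: [527.6, -160.3, 108.5]
orientation: [3.128, -0.287, 0.0]
contact_force: [0.4, -1.0, 0.7]
grip_width: 13.7
```

>>> jog_arm:
  deltas:
    - [0,0,0.2,0,0,0,-1]
    - [0,0,0,0,0,0,-1]

```text
t: 16.73
tcp_pos: [527.6, -160.4, 108.4]
orientation: [3.128, -0.287, 0.0]
contact_force: [-0.3, -0.2, 0.9]
grip_width: 13.9
```

```bash
python3 - <<'E'
from h import *
s=snapshot("scene");crop(s,155,110,235,200,6,"k_s")
E
```

```text
(no output)
```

View pics/k_s.png

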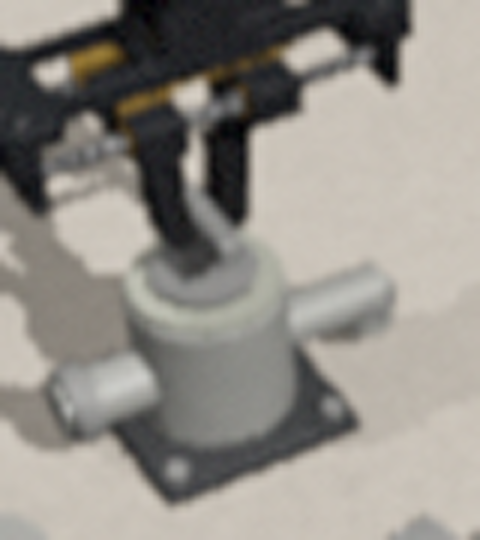

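The cone is in the liner and the flange is nearly down on the body. I'll carry on with small steps.

>>> jog_arm:
  deltas:
    - [0,0,0.2,0,0,0,-1]
    - [0,0,0,0,0,0,-1]

```text
t: 16.95
tcp_pos: [527.6, -160.3, 108.1]
orientation: [3.128, -0.287, 0.0]
contact_force: [-0.2, -1.1, 2.1]
grip_width: 14.2
```

>>> jog_arm:
  deltas:
    - [0,0,0.2,0,0,0,-1]
    - [0,0,0,0,0,0,-1]

```text
t: 17.12
tcp_pos: [527.6, -160.3, 107.9]
orientation: [3.128, -0.287, 0.0]
contact_force: [-0.1, -1.9, 1.8]
grip_width: 13.7
```

>>> jog_arm:
  deltas:
    - [0,0,0.2,0,0,0,-1]
    - [0,0,0,0,0,0,-1]

```text
t: 17.28
tcp_pos: [527.6, -160.3, 107.7]
orientation: [3.128, -0.287, 0.0]
contact_force: [-0.0, -1.2, 3.0]
grip_width: 14.4
```

>>> jog_arm:
  deltas:
    - [0,0,0.2,0,0,0,-1]
    - [0,0,0,0,0,0,-1]

```text
t: 17.45
tcp_pos: [527.6, -160.3, 107.5]
orientation: [3.128, -0.287, 0.0]
contact_force: [0.7, -1.6, 1.6]
grip_width: 13.8
```

```bash
cat > fl.py <<'E'
from h import *
import sys
q=camera_params("scene");s=snapshot("scene")
a=np.linspace(0,2*np.pi,200)
x0,y0,x1,y1=165,140,215,195;f=11
out=[]
for z in (79,83):
    im=cv2.resize(s[y0:y1,x0:x1],None,fx=f,fy=f,interpolation=2)
    X=np.c_[527.6+35*np.cos(a),-161.2+35*np.sin(a),0*a+z]
    u=((proj(q,X)-[x0,y0]+.5)*f-.5).astype(int)
    for k in u[::2]: cv2.circle(im,tuple(int(v) for v in k),1,(0,0,255),-1)
    out.append(im)
    X=np.c_[527.6+37*np.cos(a),-161.2+37*np.sin(a),0*a+75]
    u=((proj(q,X)-[x0,y0]+.5)*f-.5).astype(int)
    if z==79:
      for k in u[::2]: cv2.circle(im,tuple(int(v) for v in k),1,(255,0,0),-1)
im=cv2.resize(np.hstack(out),None,fx=.72,fy=.72)
cv2.imwrite("pics/%s.png"%sys.argv[1],im);print(im.shape)
E
python3 fl.py l1
```

```text
(436, 792, 3)
```

View pics/l1.png

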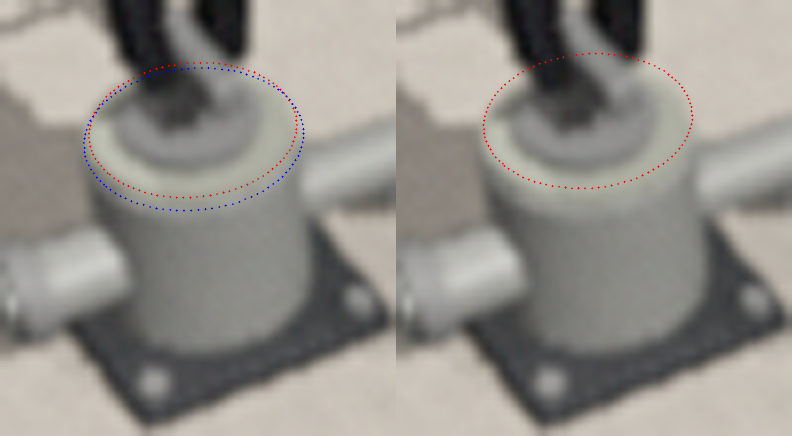

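>>> jog_arm:
  deltas:
    - [0,0.15,0.2,0,0,0,-1]
    - [0,0,0,0,0,0,-1]

```text
t: 17.67
tcp_pos: [527.6, -160.3, 107.3]
orientation: [-3.128, 0.287, -0.0]
contact_force: [1.0, -0.8, 2.0]
grip_width: 14.2
```

>>> jog_arm:
  deltas:
    - [0,0,0.2,0,0,0,-1]
    - [0,0,0,0,0,0,-1]

```text
t: 17.83
tcp_pos: [527.6, -160.3, 107.1]
orientation: [-3.128, 0.287, -0.0]
contact_force: [1.7, -0.9, 1.7]
grip_width: 14.1
```

>>> jog_arm:
  deltas:
    - [0,0,0.2,0,0,0,-1]
    - [0,0,0,0,0,0,-1]

```text
t: 18.0
tcp_pos: [527.6, -160.3, 106.9]
orientation: [-3.128, 0.287, -0.0]
contact_force: [0.6, -1.4, 1.8]
grip_width: 14.1
```

>>> jog_arm:
  deltas:
    - [0,0,0.2,0,0,0,-1]
    - [0,0,0,0,0,0,-1]

```text
t: 18.17
tcp_pos: [527.6, -160.3, 106.7]
orientation: [-3.128, 0.287, -0.0]
contact_force: [2.0, -0.8, 1.9]
grip_width: 14.0
```

```bash
python3 - <<'E'
from h import *
q=camera_params("scene");print(proj(q,[[527.6,-161.2,75],[527.6,-161.2,79],[527.6,-161.2,88]]))
a=cv2.imread("pics/a_scene.png");b=snapshot("scene");cv2.imwrite("pics/m_s.png",b)
A=a[135:200,155:225];B=b[135:200,155:225]
cv2.imwrite("pics/m2.png",cv2.resize(np.hstack([A,B]),None,fx=5.6,fy=5.6,interpolation=2))
for c in (182,186,190):
  for n,i in (("a",a),("b",b)):
    v=i[156:176,c-1:c+2].astype(float).mean(1);print(c,n,v.mean(1).round().astype(int),(v[:,1]-v[:,0]).round().astype(int))
E
```

```text
[[189.03791454 156.93259684]
 [188.92221686 155.79742245]
 [188.65986756 153.22336721]]
182 a [160 161 167 174 177 171 144 118 139 149 125 100  96  96  96  98  98 100
 102 105] [12 11 12 11 12 12 11  8  4  5  3  4  4  4  4  4  4  3  4  3]
182 b [140 142 137 129 142 172 184 176 155 138 123 106 100 102 103 102 103 105
 107 110] [ 2  2  2  4  9 12 13 13 11  7  5  4  4  3  4  3  3  4  3  4]
186 a [166 164 157 148 161 176 169 143 125 142 147 128 115 114 113 114 113 115
 115 116] [11 12 12 10 12 12 12 12  8  5  4  4  4  6  4  5  4  4  4  4]
186 b [ 99 131 143 141 128 130 155 169 165 152 143 130 122 120 119 119 121 120
 121 121] [ 1  2  2  1  2  7 12 12 13 11  8  4  4  4  5  5  4  4  4  4]
190 a [155 150 124 120 158 176 168 144 132 147 149 137 126 125 124 124 125 125
 124 125] [12 12 10  8 11 12 12 12  7  6  5  4  4  4  4  5  4  4  5  5]
190 b [128 139 144 141 132 133 157 170 164 154 146 137 130 130 131 130 130 131
 130 131] [ 1  2  2  2  2  6 11 12 11 11  6  5  5  5  5  3  4  5  5  6]
```

View pics/m2.png

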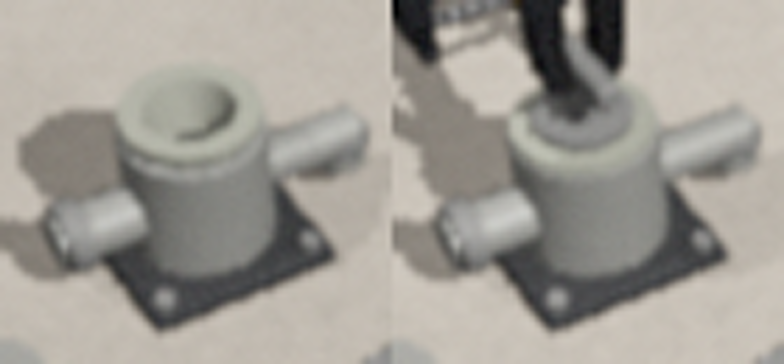

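The flange has dropped about 2 px, roughly 7 mm, which matches the TCP travel, so the grip is not slipping. I'll continue.

>>> jog_arm:
  deltas:
    - [0,0,0.2,0,0,0,-1]
    - [0,0,0,0,0,0,-1]

```text
t: 18.38
tcp_pos: [527.6, -160.4, 106.6]
orientation: [-3.128, 0.287, -0.0]
contact_force: [1.6, -0.7, 3.8]
grip_width: 13.9
```

>>> jog_arm:
  deltas:
    - [0,0,0.2,0,0,0,-1]
    - [0,0,0,0,0,0,-1]

```text
t: 18.55
tcp_pos: [527.6, -160.3, 106.5]
orientation: [-3.128, 0.287, -0.0]
contact_force: [0.2, -0.6, 5.1]
grip_width: 13.8
```

>>> jog_arm:
  deltas:
    - [0,0,0.2,0,0,0,-1]
    - [0,0,0,0,0,0,-1]

```text
t: 18.72
tcp_pos: [527.6, -160.3, 106.4]
orientation: [-3.128, 0.287, -0.0]
contact_force: [0.1, -0.9, 7.0]
grip_width: 14.3
```

>>> jog_arm:
  deltas:
    - [0,0,0.2,0,0,0,-1]
    - [0,0,0,0,0,0,-1]

```text
t: 18.88
tcp_pos: [527.6, -160.4, 106.4]
orientation: [-3.128, 0.287, -0.0]
contact_force: [-1.4, -0.2, 8.1]
grip_width: 14.0
```

>>> jog_arm:
  deltas:
    - [0,0,0.2,0,0,0,-1]
    - [0,0,0,0,0,0,-1]

```text
t: 19.05
tcp_pos: [527.7, -160.4, 106.3]
orientation: [-3.128, 0.287, -0.0]
contact_force: [-1.1, 0.8, 9.6]
grip_width: 14.1
```

The hard stop is reached: the force rises about 1.5 N per 0.2 mm while z stays put. Relative to the hover baseline of -3.0 N (the plug's weight), the push on the taper is about 12.6 N. One small step more, then a hold with averaging.

>>> jog_arm:
  deltas:
    - [0,0,0.1,0,0,0,-1]
    - [0,0,0,0,0,0,-1]
    - [0,0,0,0,0,0,-1]

```text
t: 19.3
tcp_pos: [527.6, -160.4, 106.3]
orientation: [-3.128, 0.287, -0.001]
contact_force: [0.2, 0.8, 10.3]
grip_width: 14.3
```

>>> jog_arm:
  deltas:
    - [0,0,0,0,0,0,-1]

```text
t: 19.38
tcp_pos: [527.6, -160.4, 106.3]
orientation: [-3.128, 0.287, -0.0]
contact_force: [-1.1, 0.5, 9.7]
grip_width: 13.9
```

>>> jog_arm:
  deltas:
    - [0,0,0,0,0,0,-1]

```text
t: 19.47
tcp_pos: [527.7, -160.4, 106.3]
orientation: [-3.128, 0.287, -0.001]
contact_force: [-1.2, 0.2, 11.2]
grip_width: 13.6
```

>>> jog_arm:
  deltas:
    - [0,0,0,0,0,0,-1]

```text
t: 19.55
tcp_pos: [527.7, -160.4, 106.3]
orientation: [-3.128, 0.287, -0.001]
contact_force: [-2.1, 0.7, 10.9]
grip_width: 14.4
```

>>> jog_arm:
  deltas:
    - [0,0,0,0,0,0,-1]

```text
t: 19.63
tcp_pos: [527.6, -160.4, 106.3]
orientation: [-3.128, 0.287, -0.0]
contact_force: [-1.2, 0.1, 10.9]
grip_width: 13.4
```

Steady at about 10.6 + 3.0 = 13.6 N on the taper for over half a second. Now I'll ease off to about 5 N.

>>> jog_arm:
  deltas:
    - [0,0,-0.4,0,0,0,-1]
    - [0,0,-0.4,0,0,0,-1]
    - [0,0,-0.3,0,0,0,-1]
    - [0,0,0,0,0,0,-1]
    - [0,0,0,0,0,0,-1]

```text
t: 20.05
tcp_pos: [527.5, -160.3, 106.5]
orientation: [3.128, -0.287, -0.0]
contact_force: [1.8, -0.1, 0.9]
grip_width: 13.9
```

>>> jog_arm:
  deltas:
    - [0,0,0,0,0,0,-1]

```text
t: 20.13
tcp_pos: [527.5, -160.3, 106.5]
orientation: [3.128, -0.287, -0.0]
contact_force: [1.7, -0.1, -0.4]
grip_width: 14.2
```

>>> jog_arm:
  deltas:
    - [0,0,0,0,0,0,-1]

```text
t: 20.22
tcp_pos: [527.5, -160.3, 106.6]
orientation: [3.128, -0.287, -0.0]
contact_force: [2.1, -1.3, -1.1]
grip_width: 13.5
```

>>> jog_arm:
  deltas:
    - [0.2,0,0.2,0,0,0,-1]
    - [0,0,0,0,0,0,-1]
    - [0,0,0,0,0,0,-1]

```text
t: 20.47
tcp_pos: [527.5, -160.3, 106.5]
orientation: [-3.128, 0.287, 0.001]
contact_force: [-0.4, -0.3, 1.8]
grip_width: 14.0
```

>>> jog_arm:
  deltas:
    - [0,0,0,0,0,0.02,-1]
    - [0,0,0,0,0,0.05,-1]
    - [0,0,0,0,0,0.06,-1]
    - [0,0,0,0,0,0.06,-1]

```text
t: 20.8
tcp_pos: [527.6, -160.3, 106.5]
orientation: [-3.086, 0.588, 0.0]
contact_force: [0.8, -0.1, 1.2]
grip_width: 13.7
```

```bash
python3 -c "
from h import *
s=robot.get_state();print(s['contact_force'].round(2),s['wrist_torque'].round(3))"
```

```text
[ 0.83 -0.07  1.22] [-0.163 -0.103  0.113]
```

>>> jog_arm:
  deltas:
    - [0,0,0,0,0,0.06,-1]
    - [0,0,0,0,0,0.06,-1]
    - [0,0,0,0,0,0.06,-1]
    - [0,0,0,0,0,0.06,-1]
    - [0,0,0,0,0,0.06,-1]

```text
t: 21.22
tcp_pos: [527.7, -160.4, 106.5]
orientation: [-2.963, 1.043, 0.0]
contact_force: [2.0, -0.5, 1.4]
grip_width: 13.5
```

>>> jog_arm:
  deltas:
    - [0,0,0,0,0,0.06,-1]
    - [0,0,0,0,0,0.06,-1]
    - [0,0,0,0,0,0.06,-1]
    - [0,0,0,0,0,0.06,-1]
    - [0,0,0,0,0,0.05,-1]
    - [0,0,0,0,0,0.015,-1]
    - [0,0,0,0,0,0,-1]
    - [0,0,0,0,0,0,-1]

```text
t: 21.88
tcp_pos: [527.7, -160.4, 106.5]
orientation: [2.774, -1.474, -0.0]
contact_force: [1.8, -0.9, 0.6]
grip_width: 13.9
```

```bash
python3 -c "
from h import *
s=robot.get_state();print(s['contact_force'].round(2),s['wrist_torque'].round(3))
plan([527.5,-160.3,106.5],-10.45)
cv2.imwrite('pics/n_w.png',snapshot('wrist'))
crop(snapshot('scene'),155,110,235,200,6,'n_s')
plan([527.5,-160.3,106.5],-10.45)"
```

```text
[ 1.82 -0.95  0.61] [-0.248 -0.14   0.023]
t 21.88 tcp [ 527.7 -160.4  106.5] F [ 1.82 -0.95  0.61] w 13.9
rot first [ 2.000e-04  0.000e+00 -7.946e-01] then trans [-0.18 -0.12  0.02] len 0.2 per row [-0.02 -0.01  0.  ]
t 21.98 tcp [ 527.7 -160.4  106.5] F [ 1.38 -0.82  0.61] w 14.1
rot first [-1.000e-04 -0.000e+00 -7.949e-01] then trans [-0.24 -0.1   0.03] len 0.3 per row [-0.02 -0.01  0.  ]
```

View pics/n_w.png

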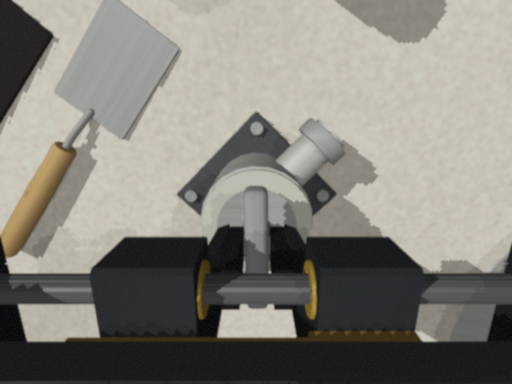

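View pics/n_s.png

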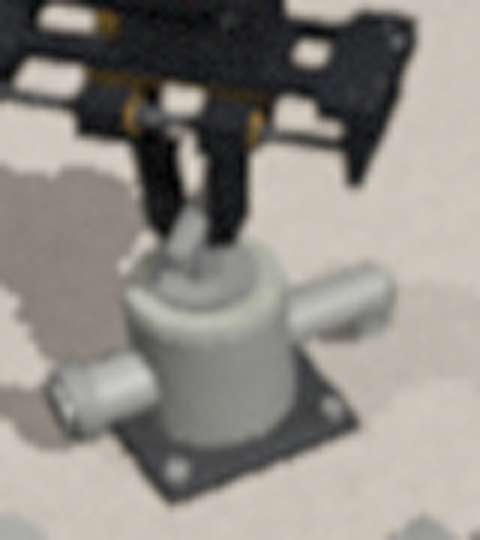

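The bar turned with the gripper: it stays vertical at column 257 in the wrist view while the tap has swung 45°. Torque about z is small. Now I'll turn back.

>>> jog_arm:
  deltas:
    - [0,0,0,0,0,-0.02,-1]
    - [0,0,0,0,0,-0.05,-1]
    - [0,0,0,0,0,-0.06,-1]
    - [0,0,0,0,0,-0.06,-1]
    - [0,0,0,0,0,-0.06,-1]
    - [0,0,0,0,0,-0.06,-1]
    - [0,0,0,0,0,-0.06,-1]
    - [0,0,0,0,0,-0.06,-1]

```text
t: 22.65
tcp_pos: [527.7, -160.3, 106.5]
orientation: [-3.026, 0.844, 0.0]
contact_force: [1.4, -0.8, 0.7]
grip_width: 13.8
```

>>> jog_arm:
  deltas:
    - [0,0,0,0,0,-0.06,-1]
    - [0,0,0,0,0,-0.06,-1]
    - [0,0,0,0,0,-0.06,-1]
    - [0,0,0,0,0,-0.06,-1]
    - [0,0,0,0,0,-0.06,-1]
    - [0,0,0,0,0,-0.05,-1]
    - [0,0,0,0,0,-0.015,-1]
    - [0,0,0,0,0,0,-1]
    - [0,0,0,0,0,0,-1]

```text
t: 23.4
tcp_pos: [527.6, -160.4, 106.5]
orientation: [-3.128, 0.288, 0.0]
contact_force: [-0.1, -0.2, 1.7]
grip_width: 13.8
```

```bash
python3 -c "
from h import *
plan([527.5,-160.3,106.5],-10.45)
cv2.imwrite('pics/o_w.png',snapshot('wrist'))
plan([527.5,-160.3,106.5],-10.45)"
```

```text
t 23.4 tcp [ 527.6 -160.4  106.5] F [-0.07 -0.24  1.67] w 13.8
rot first [-0.0003  0.0003 -0.0015] then trans [-0.09 -0.05  0.02] len 0.1 per row [-0.01 -0.    0.  ]
t 23.45 tcp [ 527.6 -160.3  106.5] F [ 0.95 -0.14  2.08] w 14.1
rot first [-0.0002  0.0002 -0.0014] then trans [-0.11 -0.01  0.02] len 0.1 per row [-0.01 -0.    0.  ]
```

View pics/o_w.png

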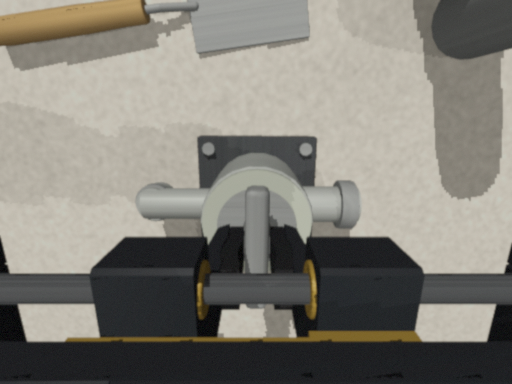

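The bar is square across the pipe again. I'll unload, open, rise and inspect.

>>> jog_arm:
  deltas:
    - [0,0,-0.2,0,0,0,-1]
    - [0,0,0,0,0,0,-1]
    - [0,0,0,0,0,0,0.2]
    - [0,0,0,0,0,0,0.2]
    - [0,0,0,0,0,0,0.2]
    - [0,0,0,0,0,0,0.2]
    - [0,0,0,0,0,0,0.2]
    - [0,0,0,0,0,0,0.2]
    - [0,0,0,0,0,0,0.2]
    - [0,0,0,0,0,0,0.2]
  squeeze: 10

```text
t: 24.28
tcp_pos: [527.7, -160.4, 106.8]
orientation: [-3.128, 0.287, -0.0]
contact_force: [-0.2, -0.5, -0.9]
grip_width: 52.6
```

>>> jog_arm:
  deltas:
    - [0,0,-2,0,0,0,0.2]
    - [0,0,-5,0,0,0,0.2]
    - [0,0,-10,0,0,0,0.2]
    - [0,0,-15,0,0,0,0.2]
    - [0,0,-20,0,0,0,0.2]
    - [0,5,-25,0,0,0,0.2]
    - [0,15,-20,0,0,0,0.2]
    - [0,20,-15,0,0,0,0.2]
    - [0,16,0,0,0,0,0.2]
    - [0,10,0,0,0,0,0.2]
    - [0,0,0,0,0,0,0.2]
    - [0,0,0,0,0,0,0.2]

```text
t: 25.28
tcp_pos: [515.4, -225.0, 218.6]
orientation: [-3.128, 0.288, 0.001]
contact_force: [-0.7, 0.5, 1.0]
grip_width: 52.8
```

```bash
python3 - <<'E'
from h import *
plan([513.9,-226,218],-10.45)
p=camera_params("wrist");im=snapshot("wrist");np.save("wp2.npy",p,allow_pickle=True)
cv2.imwrite("pics/p_w0.png",im);crop(im,170,40,340,190,4,"p_w")
E
python3 fl.py p_s
```

```text
t 25.28 tcp [ 515.4 -225.   218.6] F [-0.71  0.47  0.96] w 52.8
rot first [-0.0006  0.0007 -0.0013] then trans [-1.3   1.26  0.56] len 1.9 per row [-0.11  0.11  0.05]
(436, 792, 3)
```

View pics/p_w.png

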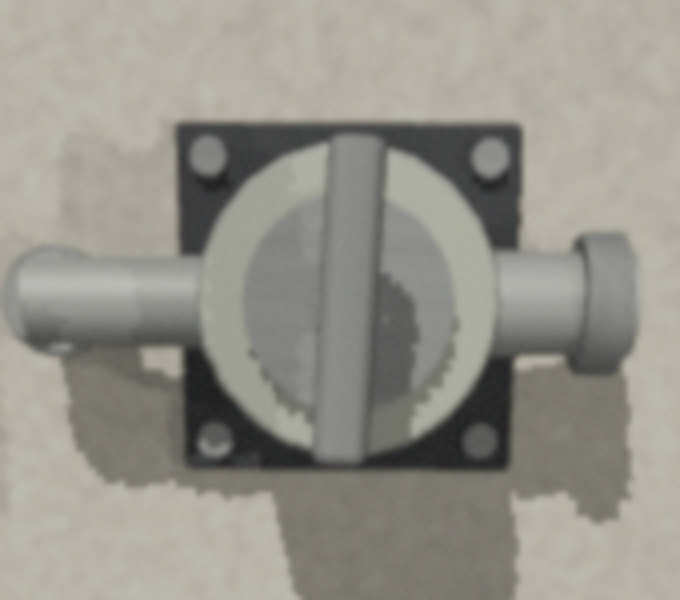

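View pics/p_s.png

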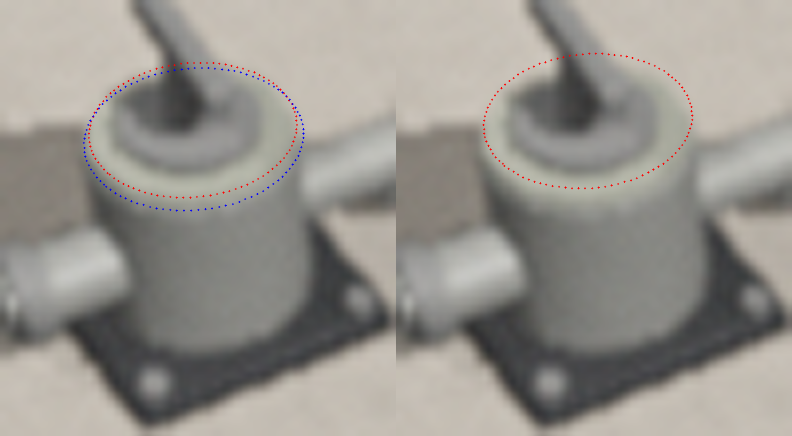

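```bash
python3 - <<'E'
from h import *
p=np.load("wp2.npy",allow_pickle=True).item()
c=lambda a:np.array(a)/4+np.array([170,40])-0.375
e=ray(p,c([[357.5,136],[340,460]]),121);d=e[0]-e[1];print("bar",np.linalg.norm(d),np.degrees(np.arctan2(d[1],d[0])),e.mean(0))
# edges of bar top: left edge, right edge
for a in ([[331,138],[314,458]],[[384,140],[366,460]]):
    e=ray(p,c(a),121);d=e[0]-e[1];print(np.degrees(np.arctan2(d[1],d[0])))
w=ray(p,c([[178,125],[522,125],[509,467],[186,467]]),5)
for i in range(4):
    d=w[i]-w[i-1];print(np.linalg.norm(d).round(1),np.degrees(np.arctan2(d[1],d[0])).round(2))
print(w.mean(0))
for z in (77,79,81):
    e=ray(p,c([[200,299],[498,299]]),z);print(z,np.linalg.norm(e[0]-e[1]),e.mean(0))
m=ray(p,c([[244,300],[457,300]]),84);print("cone top dia",np.linalg.norm(m[0]-m[1]))
E
```

```text
bar 63.639207737905 76.2923325093441 [ 527.63603734 -160.74408335  121.        ]
76.0026413661488
76.50369675929313
98.9 78.7
99.2 -10.53
98.9 -100.58
100.5 169.48
[ 527.64250465 -161.26616808    5.        ]
77 71.40455973311825 [ 527.91495009 -160.01724991   77.        ]
79 70.90830334366484 [ 527.91501653 -160.00928446   79.        ]
81 70.41204695421145 [ 527.91508297 -160.00131901   81.        ]
cone top dia 49.806889049607804
```

After release, the plug is seated and centred, with the bar centre on the tap axis to 0.5 mm. However, the bar lies at 76.3°, about 3° off "across" (79.5°). I'll regrip lightly in line with the bar, turn it those 3° and let go.

```bash
python3 - <<'E'
from h import *
plan([527.7,-160.6,140],-13.7)
E
```

```text
t 25.38 tcp [ 515.8 -223.9  218.2] F [ 0.34 -0.11 -0.64] w 52.9
rot first [-0.0008  0.0012  0.0575] then trans [ -3.41 -64.33  78.2 ] len 101.3 per row [-0.28 -5.36  6.52]
```

>>> jog_arm:
  deltas:
    - [0,0,0,0,0,0.057,0.2]
    - [-0.4,-6,0,0,0,0,0.2]
    - [-0.6,-13,0,0,0,0,0.2]
    - [-0.8,-14,0,0,0,0,0.2]
    - [-0.8,-13,10,0,0,0,0.2]
    - [-0.5,-12,12,0,0,0,0.2]
    - [-0.3,-6,15,0,0,0,0.2]
    - [0,0,15,0,0,0,0.2]
    - [0,0,15,0,0,0,0.2]
    - [0,0,10,0,0,0,0.2]
    - [0,0,0,0,0,0,0.2]
    - [0,0,0,0,0,0,0.2]

```text
t: 26.38
tcp_pos: [527.4, -161.6, 141.3]
orientation: [-3.119, 0.375, 0.002]
contact_force: [0.6, -0.0, 0.6]
grip_width: 52.9
```

>>> jog_arm:
  deltas:
    - [0,0,0,0,0,0,0.2]
    - [0,0,0,0,0,0,0.2]

```text
t: 26.55
tcp_pos: [528.2, -162.5, 142.5]
orientation: [3.119, -0.376, 0.002]
contact_force: [-0.2, 0.4, -0.3]
grip_width: 52.6
```

```bash
python3 - <<'E'
from h import *
plan([527.7,-160.6,107.5],-13.7)
cv2.imwrite("pics/q_w.png",snapshot("wrist"))
E
```

```text
t 26.55 tcp [ 528.2 -162.5  142.5] F [-0.17  0.44 -0.31] w 52.6
rot first [-0.0001 -0.0015 -0.0008] then trans [-0.98 -1.7  35.01] len 35.1 per row [-0.08 -0.14  2.92]
```

View pics/q_w.png

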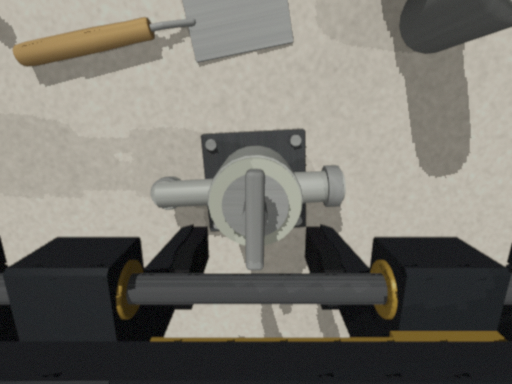

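The bar is now vertical at column 255, in line with the jaws. I'll go down and grip lightly.

>>> jog_arm:
  deltas:
    - [-1,-1.7,5,0,0,0,0.2]
    - [0,0,10,0,0,0,0.2]
    - [0,0,10,0,0,0,0.2]
    - [0,0,7,0,0,0,0.2]
    - [0,0,2.5,0,0,0,0.2]
    - [0,0,0,0,0,0,0.2]
    - [0,0,0,0,0,0,0.2]

```text
t: 27.18
tcp_pos: [526.9, -160.7, 107.0]
orientation: [3.119, -0.376, -0.001]
contact_force: [0.5, -0.6, -0.5]
grip_width: 53.0
```

```bash
python3 - <<'E'
from h import *
plan([527.7,-160.6,107.5],-13.7)
E
```

```text
t 27.18 tcp [ 526.9 -160.7  107. ] F [ 0.55 -0.6  -0.52] w 53.0
rot first [ 0.0002  0.0004 -0.0011] then trans [ 0.74 -0.24 -0.51] len 0.9 per row [ 0.06 -0.02 -0.04]
```

>>> jog_arm:
  deltas:
    - [0.7,0,-0.5,0,0,0,0.2]
    - [0,0,0,0,0,0,-1]
    - [0,0,0,0,0,0,-1]
    - [0,0,0,0,0,0,-1]
    - [0,0,0,0,0,0,-1]
    - [0,0,0,0,0,0,-1]
    - [0,0,0,0,0,0,-1]
    - [0,0,0,0,0,0,-1]
    - [0,0,0,0,0,0,-1]
    - [0,0,0,0,0,0,-1]
    - [0,0,0,0,0,0,-1]
  squeeze: 12

```text
t: 28.1
tcp_pos: [527.7, -160.6, 107.7]
orientation: [-3.119, 0.376, 0.0]
contact_force: [-1.7, -0.5, 2.3]
grip_width: 15.7
```

>>> jog_arm:
  deltas:
    - [0,0,0,0,0,0,-1]
    - [0,0,0,0,0,0,-1]

```text
t: 28.27
tcp_pos: [527.7, -160.6, 107.7]
orientation: [-3.119, 0.376, 0.0]
contact_force: [-0.5, -0.3, 1.7]
grip_width: 15.0
```

The width above 12 mm is now explained. Home puts the tips only about 57 mm above the foot, so they pinch the top of the 17 mm neck and not the bar, which leaves yaw slack. I'll open, rise 4 mm and grip the bar itself.

>>> jog_arm:
  deltas:
    - [0,0,0,0,0,0,-0.3]
    - [0,0,0,0,0,0,-0.3]
    - [0,0,0,0,0,0,-0.3]
    - [0,0,-2,0,0,0,-0.3]
    - [0,0,-2.5,0,0,0,-0.3]
    - [0,0,0,0,0,0,-0.3]
    - [0,0,0,0,0,0,-1]
    - [0,0,0,0,0,0,-1]
    - [0,0,0,0,0,0,-1]
    - [0,0,0,0,0,0,-1]
    - [0,0,0,0,0,0,-1]
    - [0,0,0,0,0,0,-1]

```text
t: 29.27
tcp_pos: [527.7, -160.6, 112.2]
orientation: [-3.119, 0.376, 0.0]
contact_force: [-0.2, 1.7, 0.3]
grip_width: 11.9
```

>>> jog_arm:
  deltas:
    - [0,0,0,0,0,0,-1]
    - [0,0,0,0,0,0,-1]
    - [0,0,0,0,0,0,-1]

```text
t: 29.52
tcp_pos: [527.7, -160.6, 112.2]
orientation: [-3.119, 0.376, 0.0]
contact_force: [-0.3, 0.0, -0.6]
grip_width: 11.6
```

The width is now 11.8 mm, so the pads are flat on the bar. I'll set it square and, since the earlier grip had slack, repeat the swing under a light push with this firm grip.

>>> jog_arm:
  deltas:
    - [0,0,0,0,0,0,-1]
    - [0,0,0,0,0,0,-1]
    - [0,0,0,0,0,-0.02,-1]
    - [0,0,0,0,0,-0.02,-1]
    - [0,0,0,0,0,-0.017,-1]
    - [0,0,0.2,0,0,0,-1]
    - [0,0,0.1,0,0,0,-1]
    - [0,0,0,0,0,0,-1]
    - [0,0,0,0,0,0,-1]
  squeeze: 25

```text
t: 30.27
tcp_pos: [527.7, -160.6, 112.1]
orientation: [-3.128, 0.287, 0.0]
contact_force: [-2.5, 1.0, 5.8]
grip_width: 11.7
```

```bash
python3 - <<'E'
from h import *
plan([527.7,-160.6,112],-10.5)
cv2.imwrite("pics/r_w.png",snapshot("wrist"))
plan([527.7,-160.6,112],-10.5)
E
```

```text
t 30.27 tcp [ 527.7 -160.6  112.1] F [-2.5   1.01  5.8 ] w 11.7
rot first [-0.0002  0.      0.0002] then trans [-0.02 -0.01  0.13] len 0.1 per row [-0.   -0.    0.01]
t 30.32 tcp [ 527.7 -160.6  112.2] F [-2.08  0.69  6.02] w 11.6
rot first [-0.0002 -0.      0.0002] then trans [-0.04 -0.02  0.16] len 0.2 per row [-0.   -0.    0.01]
```

View pics/r_w.png

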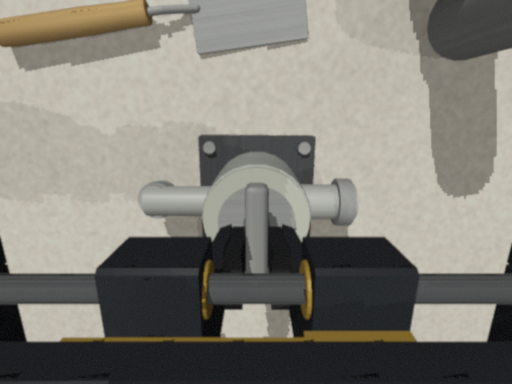

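The push reads higher than intended, about 5.9 + 3 N. I'll ease it and centre laterally before swinging.

>>> jog_arm:
  deltas:
    - [-0.2,0,-0.45,0,0,0,-1]
    - [0,0,0,0,0,0,-1]
    - [0,0,0,0,0,0,-1]
    - [0,0,0,0,0,0,-1]

```text
t: 30.65
tcp_pos: [527.6, -160.6, 112.3]
orientation: [3.128, -0.287, 0.0]
contact_force: [0.1, -0.3, -0.9]
grip_width: 11.5
```

>>> jog_arm:
  deltas:
    - [0,0,0,0,0,0,-1]

```text
t: 30.73
tcp_pos: [527.6, -160.6, 112.2]
orientation: [3.128, -0.287, 0.0]
contact_force: [-0.2, 0.0, -1.2]
grip_width: 11.5
```

>>> jog_arm:
  deltas:
    - [0,0,0.12,0,0,0,-1]
    - [0,0,0,0,0,0,-1]
    - [0,0,0,0,0,0.02,-1]
    - [0,0,0,0,0,0.05,-1]
    - [0,0,0,0,0,0.06,-1]
    - [0,0,0,0,0,0.06,-1]
    - [0,0,0,0,0,0.06,-1]

```text
t: 31.32
tcp_pos: [527.6, -160.6, 112.2]
orientation: [3.067, -0.681, 0.0]
contact_force: [-0.3, -0.2, -1.2]
grip_width: 11.3
```

>>> jog_arm:
  deltas:
    - [0,0,0,0,0,0.06,-1]
    - [0,0,0,0,0,0.06,-1]
    - [0,0,0,0,0,0.06,-1]
    - [0,0,0,0,0,0.06,-1]
    - [0,0,0,0,0,0.06,-1]

```text
t: 31.73
tcp_pos: [527.6, -160.6, 112.2]
orientation: [2.931, -1.131, 0.0]
contact_force: [-0.1, -0.4, -1.2]
grip_width: 11.8
```

>>> jog_arm:
  deltas:
    - [0,0,0,0,0,0.06,-1]
    - [0,0,0,0,0,0.06,-1]
    - [0,0,0,0,0,0.06,-1]
    - [0,0,0,0,0,0.05,-1]
    - [0,0,0,0,0,0.01,-1]
    - [0,0,0,0,0,0,-1]
    - [0,0,0,0,0,0,-1]

```text
t: 32.32
tcp_pos: [527.6, -160.6, 112.2]
orientation: [2.778, -1.467, 0.0]
contact_force: [0.2, 0.2, -1.6]
grip_width: 11.9
```

```bash
python3 - <<'E'
from h import *
plan([527.7,-160.6,112],-10.5)
print(robot.get_state()["wrist_torque"])
cv2.imwrite("pics/s_w.png",snapshot("wrist"))
E
```

```text
t 32.32 tcp [ 527.6 -160.6  112.2] F [ 0.16  0.2  -1.63] w 11.9
rot first [ 1.000e-04 -2.000e-04 -7.887e-01] then trans [ 0.1  -0.05  0.25] len 0.3 per row [ 0.01 -0.    0.02]
[-0.10564969  0.01488547  0.02512206]
```

View pics/s_w.png

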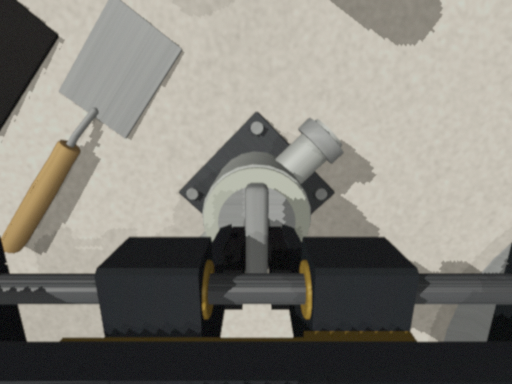

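>>> jog_arm:
  deltas:
    - [0,0,0.15,0,0,0,-1]
    - [0,0,0,0,0,-0.03,-1]
    - [0,0,0,0,0,-0.05,-1]
    - [0,0,0,0,0,-0.06,-1]
    - [0,0,0,0,0,-0.06,-1]
    - [0,0,0,0,0,-0.06,-1]
    - [0,0,0,0,0,-0.06,-1]
    - [0,0,0,0,0,-0.06,-1]

```text
t: 33.03
tcp_pos: [527.6, -160.6, 112.2]
orientation: [-3.006, 0.911, -0.0]
contact_force: [-0.2, 0.1, -0.1]
grip_width: 11.7
```

>>> jog_arm:
  deltas:
    - [0,0,0,0,0,-0.06,-1]
    - [0,0,0,0,0,-0.06,-1]
    - [0,0,0,0,0,-0.06,-1]
    - [0,0,0,0,0,-0.06,-1]
    - [0,0,0,0,0,-0.06,-1]
    - [0,0,0,0,0,-0.06,-1]
    - [0,0,0,0,0,-0.039,-1]
    - [0,0,0,0,0,-0.01,-1]
    - [0,0,0,0,0,0,-1]
    - [0,0,0,0,0,0,-1]

```text
t: 33.87
tcp_pos: [527.6, -160.6, 112.2]
orientation: [-3.128, 0.289, -0.0]
contact_force: [0.6, -0.0, -0.5]
grip_width: 11.6
```

```bash
python3 - <<'E'
from h import *
plan([527.7,-160.6,112],-10.5)
E
```

```text
t 33.87 tcp [ 527.6 -160.6  112.2] F [ 0.56 -0.03 -0.49] w 11.6
rot first [-0.0002 -0.0002 -0.0012] then trans [ 0.1  -0.03  0.22] len 0.2 per row [ 0.01 -0.    0.02]
```

Back square, with almost no load. Now I'll release, rise and check.

>>> jog_arm:
  deltas:
    - [0,0,0,0,0,0,0.2]
    - [0,0,0,0,0,0,0.2]
    - [0,0,0,0,0,0,0.2]
    - [0,0,0,0,0,0,0.2]
    - [0,0,0,0,0,0,0.2]
    - [0,0,0,0,0,0,0.2]
    - [0,0,0,0,0,0,0.2]
    - [0,0,0,0,0,0,0.2]

```text
t: 34.53
tcp_pos: [527.6, -160.6, 112.1]
orientation: [3.128, -0.289, 0.0]
contact_force: [0.1, -0.6, 0.2]
grip_width: 53.1
```

>>> jog_arm:
  deltas:
    - [0,0,-4,0,0,0,0.2]
    - [0,0,-8,0,0,0,0.2]
    - [0,0,-12,0,0,0,0.2]
    - [0,0,-15,0,0,0,0.2]
    - [0,0,-20,0,0,0,0.2]
    - [0,5,-25,0,0,0,0.2]
    - [0,15,-20,0,0,0,0.2]
    - [0,20,-4,0,0,0,0.2]
    - [0,16,0,0,0,0,0.2]
    - [0,10,0,0,0,0,0.2]
    - [0,0,0,0,0,0,0.2]
    - [0,0,0,0,0,0,0.2]

```text
t: 35.53
tcp_pos: [515.4, -225.3, 220.3]
orientation: [-3.128, 0.29, 0.0]
contact_force: [-0.3, 0.2, -0.1]
grip_width: 52.7
```

>>> jog_arm:
  deltas:
    - [0,0,0,0,0,0,0.2]
    - [0,0,0,0,0,0,0.2]

```text
t: 35.7
tcp_pos: [515.8, -224.1, 219.8]
orientation: [-3.128, 0.286, 0.001]
contact_force: [-0.7, -0.3, -0.6]
grip_width: 52.7
```

```bash
python3 - <<'E'
from h import *
plan([513.9,-226,218],-10.45)
p=camera_params("wrist");im=snapshot("wrist");np.save("wp3.npy",p,allow_pickle=True)
crop(im,170,40,340,190,4,"t_w");cv2.imwrite("pics/t_top.png",snapshot("top"));cv2.imwrite("pics/t_s.png",snapshot("scene"))
E
python3 fl.py t_f
```

```text
t 35.7 tcp [ 515.8 -224.1  219.8] F [-0.72 -0.28 -0.61] w 52.7
rot first [-0.0007  0.0006  0.0001] then trans [-1.49  2.18  1.85] len 3.2 per row [-0.12  0.18  0.15]
(436, 792, 3)
```

View pics/t_w.png

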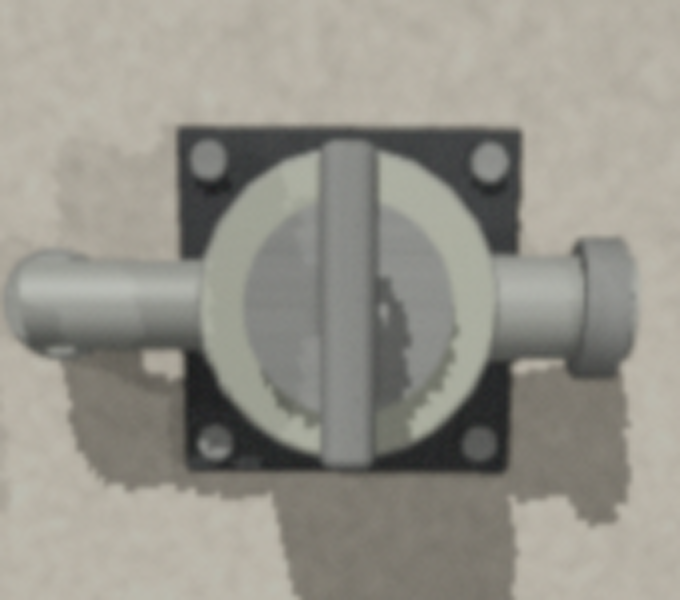

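View pics/t_f.png

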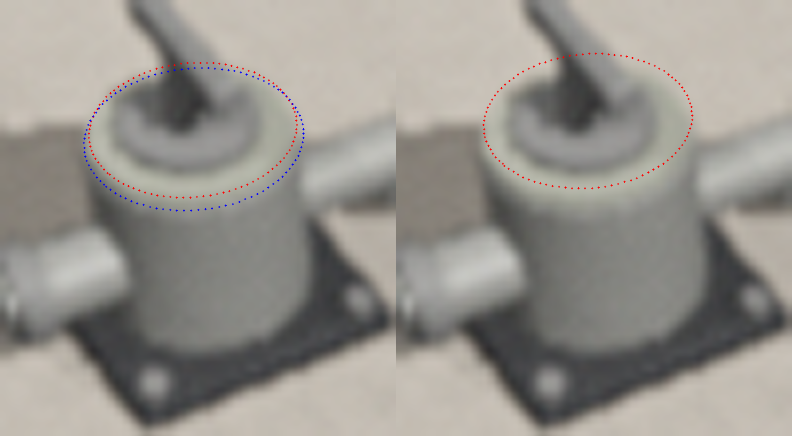

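View pics/t_s.png

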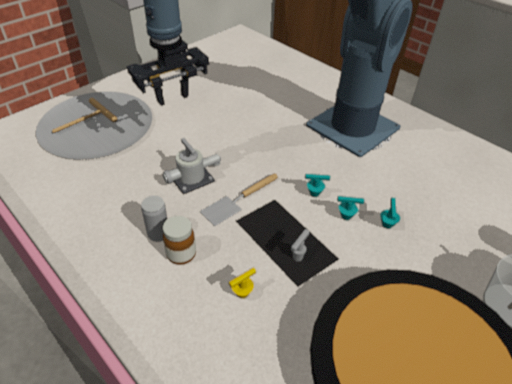

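The bar is now square across the spout: crop (349,142) to (348,465), with the pipe horizontal. The flange is flush on the body, and everything else is where it started. I'm handing in.

```bash
python3 -c "
from rig import robot
print(robot.job_done(), robot.get_state()['t'])"
```

```text
the job is handed in; nothing more can be done
the job is handed in; nothing more can be done
```

The big plug is back in the tap, seated, with its handle across the spout and the gripper clear. The job was handed in at about 36 s, and no verdict was reported.

- **Fit:** The liner went down about 7.5 mm to its hard stop, and the scene camera shows the flange lying on the body.
- **Bedding:** The push held at about 13.6 N for more than half a second. That is a reading of 10.6 N plus the 3 N weight of the plug, so it is the force on the taper. Counting the arm's own push alone, it was only 10.6 N, below the 12 N you asked for. I took the force on the taper as what was meant.
- **Swing:** I eased off to about 3–5 N, then turned the handle 45° and back. It turned freely with little torque.
- **Correction:** After the first release the bar lay about 3° off, because the finger tips had pinched the top of the neck, not the bar. I regripped on the bar itself, squared it and repeated the 45° swing and return at about 2–3 N. While regripping, the push on the taper briefly read about 8.9 N, just under the 9 N limit.
- **Last checks:** The wrist view shows the bar square across the spout, to less than half a degree by eye. In the scene view the small plug, the look-alikes, jar, shaker and spatula look unmoved. The scene camera calibration is off by about 2 mm, so flushness rests mainly on the hard-stop force rise and the absence of a visible gap.

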